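Turn a power module over in a flip jig and retain it with cross bars

ROBOT

A 6-joint arm with a two-finger parallel gripper is mounted at the origin on the work surface. World frame = base frame: x ahead of the robot, y to its left, z up, the work surface at z = 0. Lengths are in m, angles in rad, forces in N, time in s.
With the tool pointing down it reaches from about 0.35 to 0.975 m from the base axis. Payload 4.9 kg.
Tool frame: the origin (TCP) lies between the finger pads; the fingertips stand 17 mm ahead of it and the grasp point (between the pads) lies 2 mm behind it; z points along the fingers, y is the direction in which the jaws open and shut (so a half turn about z gives the same grasp; the last joint's range is limited). The gripper opens to 85 mm and grips with 20 to 120 N. Pads are 22 mm wide; open, the fingers measure 114 mm over their backs; the gripper's body (76 mm by 85 mm) begins 54 mm behind the grasp point. The pads swing forward as they close: fully open they stand 13 mm farther back than shut.
Start: joints at [-0.119, 0.053, 1.613, -0, 1.476, -0.119], TCP at [0.625, 0, 0.248] pointing down, gripper open.
Joint ranges: [-3.01, 3.01], [-1.01, 2.22], [0.06, 2.58], [-1.02, 4.17], [0.09, 2.62], [-3.14, 3.14]. Speed limits (rad/s): [2.57, 2.57, 3.14, 3.14, 3.14, 3.14].

INTERFACE

Orientations are given as a unit quaternion [w, x, y, z].
In Python, from plant import state, grab_frame, camera_model, job_done, find_in, silhouettes, landmark_of gives the robot as it stands.
- The arm moves only by the shell command python3 -m crank 'ROWS'. ROWS is JSON, a list of rows, each an object with "angular": the turn, a rotation vector about the tool's x, y, z each as a share of 5 degrees, from -1 to 1, a list of three; "delta_pos": the shift along the tool's x, y, z each as a share of 3 cm, from -1 to 1, a list of three; "gripper": the opening, from 0 (shut) to 1 (fully open). In form: [{"angular": [ax, ay, az], "delta_pos": [tx, ty, tz], "gripper": gripper}, ...]. A call has 1 to 12 rows; each row shifts and turns the commanded pose from where the row before left it, along the tool's axes as they then stand; what a row does not reach is not made up. A row lasts 1/8 s, in which the tool goes at most 62.5 mm and 10.7 degrees, less where a joint would pass 70% of its speed; a pose out of reach is approached as far as the arm can. A call with a number of a shift or a turn outside -1 to 1 is refused whole. A call with a gripper value outside its range is refused whole. The fingers move at their own pace and stop on an object; the grip force is fixed at half the most. Time passes only in rows, so rows that do not move let the fingers close. It gives the time, the measured TCP pose, the force and the opening at its end, in the units of the state.
- state(): the state, without advancing time (a new reading comes with each control period).
- grab_frame(name): name is "scene" or "side" or "wrist"; returns the picture (420x560x3 uint8, red, green, blue); there is no depth.
- camera_model(name): a dict with "camera_matrix" (3x3 intrinsics, pixels), "dist_coeffs" ([k1, k2, p1, p2, k3] as OpenCV has them; the pictures are not rectified), "rvec" (rotation vector, rad) and "tvec" (3), from world to camera coordinates, as OpenCV has them; the wrist camera has in their place "mount" (4x4, takes a point from camera to tool coordinates, whose origin is the TCP and whose axes are the flange's). Camera axes: x right, y down, z forward; pixel columns grow to the right and rows downward; lengths in m; the calibration is good to about 2 mm. A picture is of the moment at which its call begins: read the wrist's pose just before it. camera_model takes no time and is no camera call.
- job_done(): hands the job in, once; it reports no verdict.
Trained networks look in the newest picture that a camera, given by its name, has taken for a name from the list of things; names that differ only in an ending like _2 or _b are one class to them, and where a whole thing is asked for, a point or a joint stands for the part that bears it (a point fixed in the world has none). Each returns a list of dicts, best first, with "conf" (0 to 1); they miss things now and then, are a little off and sometimes report something else, mostly with a low value. They report only what shows in the picture. A call takes as long as a camera call.
- find_in(camera, target): "bbox" ([left, top, right, bottom] in pixels, round what is visible of it).
- silhouettes(camera, target): "mask" (420x560 bool, what is visible of it) and "bbox" ([left, top, right, bottom] in pixels, round what is visible of it).
- landmark_of(camera, target): "pixel" ([column, row] in pixels: a listed point, or the origin of a listed thing).
The state is a dict: "time": time; "joint_pos": joint angles; "joint_vel": joint speeds; "joint_efforts": joint torques, N m; "tool_pos": TCP position; "tool_rot": TCP orientation; "contact_force": force on the tool from outside, world axes, zero at the start; "ft_torque": the same for the moment, N m; "gripper_width": opening from 0.0 (shut) to 1.0 (fully open).
Only numpy, scipy, OpenCV 4.12 (cv2) and the standard library are available. Lean on these libraries where they do the work, as an engineer would, in place of code of your own. Each camera call takes 0.05 s, during which the arm holds its last target.

TASK

Turn the power module over in the bench jig: clear away the retaining bar that lies across the nest, lay the module in the flipper plate (lowered flat) with its heat sink up, swing the flipper fully over so that the module drops face-down into the nest, and swing the empty flipper back flat. Then lay every retaining bar there is, the cleared one included, across the two notched rails over the module, each fully down in a pair of facing notches, grip upward and centred lengthwise. Do not knock the tubs, bottle, wrench or wooden block about.

Things in the scene. Friction and masses are not known exactly. Their poses are not given: they have to be found in the camera images.
- jig: Turn-over jig fixed to the bench, base 180 x 310 x 8 mm (x by y). Origin on the bench top, midway along the hinge; x runs along the hinge axis, 50 mm above the bench; the flipper's flat bed is on the +y side, the nest on the -y side. Two hinge bearings at x = -68 and +68 mm, 58 mm tall.
- nest (a point): Centre of the nest at ledge height (42 mm above the bench), jig y = -76 mm; axes as the jig's. Pocket 108 x 130 mm (x by y), its walls 8 mm above the ledge; open middle, 80 x 86 mm and 34 mm deep, into which the heat sink hangs. Face-down in it the module's plate rests on the ledge.
- bar_seat (a point): Middle of the middle bar position, at the height of the bar seats (52 mm above the bench, jig y = -76 mm); axes as the jig's. A rail stands at each x end of the nest, from 60 to 84 mm either side of this point, 148 mm long (y), with teeth 8 mm above the seats. Three pairs of facing notches, 27 mm wide, at y = -50, 0 and +50 mm from here; a seated bar runs along x.
- flipper (a joint): Angle of the flipper, an aluminium plate, about the jig's hinge: 0 = flat open, pocket up, pi/2 = upright, pi = folded fully onto the nest. Stiff hinge (0.5 N m): it stays where it is left; moving the rod takes 2 to 7 N. A module in it tips out by itself near upright and falls into the nest.
- flipper_pocket (a point): Centre of the flipper's pocket floor, 76 mm from the hinge; turns with the flipper. Pocket 104 x 124 mm (x by y), 6 mm deep. When flat its axes are the jig's, the floor is 44 mm and the rim 50 mm above the bench.
- flipper_rod (a point): Middle of the flipper's handle: round steel rod 12 mm thick, 96 mm long, parallel to the hinge, 190 mm from it. At angle a it is at jig y = 190 cos a, height 50 + 190 sin a (mm). Thin arms at 42 mm either side of its middle; 39 mm gap between rod and plate. The rod turns inside a light grip, so a downward gripper can follow the whole arc.
- module_block (a point): Power module, about 0.3 kg: aluminium base plate 100 x 120 x 8 mm (x by y), finned dark heat-sink block 60 x 30 mm (x by y), 28 mm tall, on the middle of its face. This point: the block's centre, 22 mm above the plate's underside; z points out of the face. Fits flipper and nest with x along the hinge, either way round. Seated, this point is 66 mm above the bench in the flat flipper, 28 mm in the nest.
- bar_a_grip (a point): Steel retaining bar 200 x 22 x 10 mm (long side = its x), about 0.22 kg, with a black upright grip block 50 x 14 mm (x by y), 30 mm tall, on the middle of its top. This point: centre of the grip block, 25 mm above the bar's underside; z is up when it lies right way up. This one lies across the nest in the middle notches at the start.
- bar_b_grip (a point): Steel retaining bar 200 x 22 x 10 mm (long side = its x), about 0.22 kg, with a black upright grip block 50 x 14 mm (x by y), 30 mm tall, on the middle of its top. This point: centre of the grip block, 25 mm above the bar's underside; z is up when it lies right way up. Lies on the bench; may be absent.
- bar_c_grip (a point): Steel retaining bar 200 x 22 x 10 mm (long side = its x), about 0.22 kg, with a black upright grip block 50 x 14 mm (x by y), 30 mm tall, on the middle of its top. This point: centre of the grip block, 25 mm above the bar's underside; z is up when it lies right way up. Lies on the bench; may be absent.
- tub_a: Bystander, loose: red open plastic tub, 72 mm across, 42 mm tall; origin at the centre of its underside
- tub_b: Bystander, loose: red open plastic tub, 72 mm across, 42 mm tall; origin at the centre of its underside
- bottle: Bystander, loose: clear plastic bottle, 60 mm across, 150 mm tall; origin at the centre of its underside
- wrench: Bystander, loose: steel wrench, 170 mm long, lying flat; origin at the centre of its underside or near it
- block: Bystander, loose: wooden block 100 x 60 x 35 mm; origin at the centre of its underside

How it is judged:
By the outcome, as a careful person would: the job done as asked, in the order asked, and still so for the second after the job is handed in, with the robot touching nothing.
Of bar_b, bar_c only 1 to 2 are there at a start; the rules pass over those that are not, and their reading is None.
At some moment in a run one of bar_a, bar_b, bar_c may be knocked a few centimetres aside while the robot is not near it.
Once in a run the grip may slacken for a moment while it holds something.
It also fails if it takes over 210 s, if anything falls off the work surface, if the arm or the gripper's body presses on something with over 40 N, if the wrist force passes 120 N, or if a joint passes its speed limit or range.

## Working session

There is one attempt and no reset: what is moved stays moved. The work goes in short steps, Python scripts to look and compute and a shell command to move; the robot and the scene stay as the last step left them, time stands still between calls to the robot, and variables do not carry over. Pictures are saved under pics/ and viewed, and the job is handed in when it is done.

```bash
ls; mkdir -p pics; python3 - <<'E'
from plant import *
import cv2
print(state())
for n in ["scene","side","wrist"]:
    im=grab_frame(n); cv2.imwrite(f"pics/{n}0.png",im[:,:,::-1])
    print(n,camera_model(n))
E
```

```text
pics
{'time': 0.0, 'joint_pos': array([-1.19039173e-01,  5.33412470e-02,  1.61426546e+00,  2.61258150e-05,
        1.47598884e+00, -1.19019233e-01]), 'joint_vel': array([ 5.58113076e-04, -3.87640082e-04, -1.77665096e-03,  1.12219883e-03,
        6.15790320e-05,  9.77750520e-04]), 'joint_efforts': array([ 2.70554956e-04, -3.93670499e+01, -3.70175600e+01, -1.62778279e-04,
        6.93513779e-03, -6.06393527e-06]), 'tool_pos': array([6.24427084e-01, 5.13321534e-05, 2.47089706e-01]), 'tool_rot': array([-7.95242714e-04,  7.07114360e-01,  7.07098493e-01, -6.08806085e-04]), 'contact_force': array([ 0.22592165, -0.13564074, -0.51963396]), 'ft_torque': array([-0.01206382, -0.05249149,  0.05501789]), 'gripper_width': 0.9995126629705726}
scene {'camera_matrix': array([[474.74720211,   0.        , 282.88598018],
       [  0.        , 474.74720211, 200.46287341],
       [  0.        ,   0.        ,   1.        ]]), 'dist_coeffs': array([-0.02654795,  0.        ,  0.        ,  0.        ,  0.        ]), 'rvec': array([ 1.49878414,  2.36058261, -0.61634816]), 'tvec': array([ 0.23514259, -0.4665583 
[... 306 characters left out ...]
3444, -2.75965324,  1.23323143]), 'tvec': array([0.59285734, 0.1373726 , 1.47500907])}
wrist {'camera_matrix': array([[352.49469921,   0.        , 277.50786723],
       [  0.        , 352.49469921, 203.81642511],
       [  0.        ,   0.        ,   1.        ]]), 'dist_coeffs': array([0.02350688, 0.        , 0.        , 0.        , 0.        ]), 'mount': array([[-5.85427431e-04, -9.53268779e-01, -3.02122977e-01,
         7.58871811e-02],
       [ 9.99998937e-01, -9.61616626e-04,  1.09641544e-03,
        -1.91105845e-05],
       [-1.33570509e-03, -3.02122014e-01,  9.53268328e-01,
        -1.26487478e-01],
       [ 0.00000000e+00,  0.00000000e+00,  0.00000000e+00,
         1.00000000e+00]])}
```

View pics/scene0.png

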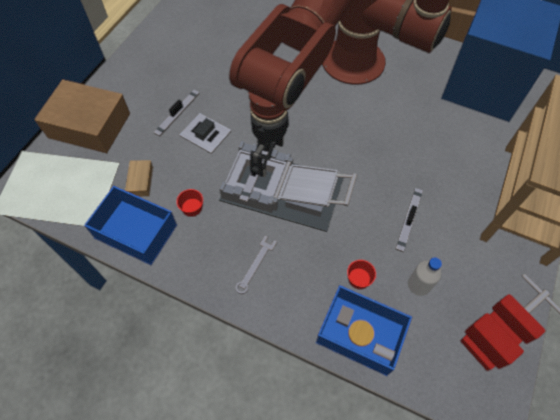

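View pics/side0.png

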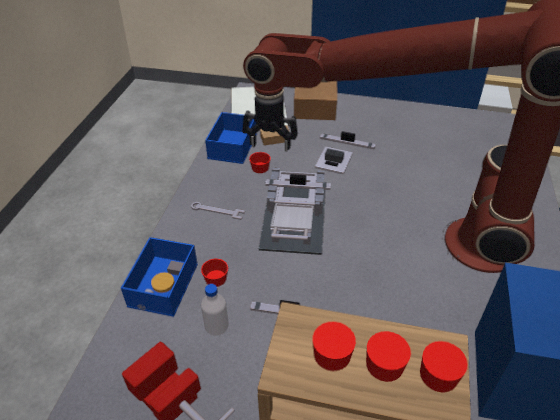

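View pics/wrist0.png

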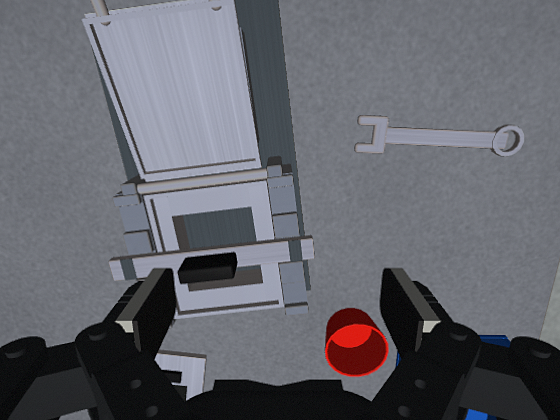

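```bash
cat > h.py <<'E'
from plant import *
import numpy as np, cv2
from scipy.spatial.transform import Rotation as R
from scipy.optimize import least_squares
def q2R(q): return R.from_quat([q[1],q[2],q[3],q[0]]).as_matrix()
def cam(name,st=None):
    """K,dist,Rwc (world->cam), t"""
    m=camera_model(name)
    if name=="wrist":
        st=st or state(); T=np.eye(4);T[:3,:3]=q2R(st["tool_rot"]);T[:3,3]=st["tool_pos"]
        W=np.linalg.inv(T@m["mount"]); return m["camera_matrix"],m["dist_coeffs"],W[:3,:3],W[:3,3]
    return m["camera_matrix"],m["dist_coeffs"],cv2.Rodrigues(m["rvec"])[0],np.array(m["tvec"])
def ray(c,px):
    K,D,Rw,t=c
    u=cv2.undistortPoints(np.array([[px]],float),K,D)[0,0]
    d=Rw.T@np.array([u[0],u[1],1]); o=-Rw.T@t
    return o,d/np.linalg.norm(d)
def onz(c,px,z):
    o,d=ray(c,px); return o+d*(z-o[2])/d[2]
def proj(c,P):
    K,D,Rw,t=c
    return cv2.projectPoints(np.atleast_2d(np.array(P,float)),cv2.Rodrigues(Rw)[0],t,K,D)[0][:,0]
def tri(rays):
    A=np.zeros((3,3));b=np.zeros(3)
    for o,d in rays:
        M=np.eye(3)-np.outer(d,d);A+=M;b+=M@o
    X=np.linalg.solve(A,b)
    return X,[np.linalg.norm((np.eye(3)-np.outer(d,d))@(X-o)) for o,d in rays]
def grab(n,tag=None):
    st=state(); im=grab_frame(n)
    if tag: cv2.imwrite(f"pics/{tag}.png",im[:,:,::-1])
    return cam(n,st),im
E
python3 - <<'E'
from h import *
names=["jig","nest","bar_seat","flipper_pocket","flipper_rod","module_block","bar_a_grip","tub_a","bottle","wrench","block"]
Z={"jig":0,"nest":.042,"bar_seat":.052,"flipper_pocket":.044,"flipper_rod":.05,"module_block":.022,"bar_a_grip":.025,"tub_a":0,"bottle":0,"wrench":0,"block":0}
for n in ["scene","side","wrist"]:
    c,im=grab(n)
    for k in names:
        for r in landmark_of(n,k):
            print(n,k,round(r["conf"],2),np.round(r["pixel"],1),np.round(onz(c,r["pixel"],Z[k]),3))
print(state()["time"])
E
```

```text
scene jig 0.56 [283.4 190.6] [0.556 0.002 0.   ]
scene nest 0.63 [253.8 172.4] [ 0.561 -0.086  0.042]
scene nest 0.34 [419.6 283.3] [0.675 0.426 0.042]
scene bar_seat 0.78 [255.  174.8] [ 0.572 -0.076  0.052]
scene flipper_pocket 0.89 [311.9 184.9] [0.531 0.076 0.044]
scene flipper_rod 0.74 [349.8 186.9] [0.496 0.172 0.05 ]
scene flipper_rod 0.17 [252.  165.2] [ 0.546 -0.099  0.05 ]
scene module_block 0.78 [204.3 126.9] [ 0.469 -0.299  0.022]
scene module_block 0.73 [357.8 276.4] [0.715 0.282 0.022]
scene module_block 0.17 [310.1 186.4] [0.524 0.069 0.022]
scene bar_a_grip 0.63 [251.7 166.8] [ 0.537 -0.106  0.025]
scene bar_a_grip 0.5 [282.1 189.2] [0.567 0.003 0.025]
scene bar_a_grip 0.35 [312.6 185.2] [0.519 0.074 0.025]
scene bar_a_grip 0.2 [191.9 210.3] [ 0.73  -0.188  0.025]
scene tub_a 0.82 [192.6 207.1] [ 0.711 -0.201  0.   ]
scene tub_a 0.59 [355.3 276.1] [0.708 0.276 0.   ]
scene bottle 0.63 [417.4 284.5] [0.662 0.427 0.   ]
scene wrench 0.84 [253.  265.1] [0.792 0.026 0.   ]
scene block 0.97 [138.7 180.2] [ 0.701 -0.385  0.   ]
side jig 0.65 [297.1 213.4] [ 0.546 -0.01   0.
[... 523 characters left out ...]
168. ] [ 0.712 -0.2    0.   ]
side bottle 0.56 [216.6 325.2] [0.66  0.429 0.   ]
side wrench 0.59 [215.  215.1] [0.788 0.052 0.   ]
side block 0.61 [274.9 138.9] [ 0.702 -0.375  0.   ]
wrist jig 0.95 [209.2 167.9] [ 0.552 -0.002  0.   ]
wrist nest 0.86 [217.2 252.6] [ 0.563 -0.082  0.042]
wrist bar_seat 0.85 [215.2 252.8] [ 0.563 -0.078  0.052]
wrist flipper_pocket 0.9 [180.3  97.8] [0.538 0.071 0.044]
wrist flipper_pocket 0.43 [216.3 251.8] [ 0.562 -0.081  0.044]
wrist module_block 0.25 [183.   98.1] [0.535 0.07  0.022]
wrist bar_a_grip 0.63 [206.1 268.4] [ 0.547 -0.11   0.025]
wrist bar_a_grip 0.41 [209.9 168.2] [0.557 0.003 0.025]
wrist tub_a 0.85 [345.  327.6] [ 0.71  -0.205  0.   ]
1.95
```

```bash
cat >> h.py <<'E'
def jig(J,P):
    """J=(x,y,yaw); P jig coords (N,3) -> world"""
    c,s=np.cos(J[2]),np.sin(J[2]); P=np.atleast_2d(np.array(P,float))
    return np.c_[J[0]+c*P[:,0]-s*P[:,1],J[1]+s*P[:,0]+c*P[:,1],P[:,2]]
def box(x0,x1,y0,y1,z): return [[x0,y0,z],[x1,y0,z],[x1,y1,z],[x0,y1,z]]
def flip(P,a):
    """point in flat-flipper jig coords -> rotated by a about hinge"""
    P=np.atleast_2d(np.array(P,float)); y=P[:,1];z=P[:,2]-.05
    return np.c_[P[:,0],y*np.cos(a)-z*np.sin(a),.05+y*np.sin(a)+z*np.cos(a)]
def jigpolys(a=0):
    out=[box(-.09,.09,-.155,.155,.008)]
    for s in (-1,1):
        out.append(box(s*.06,s*.084,-.15,-.002,.060))
    out.append(box(-.054,.054,-.141,-.011,.050)); out.append(box(-.04,.04,-.119,-.033,.042))
    out.append(flip(box(-.052,.052,.014,.138,.05),a)); out.append(flip([[-.048,.19,.05],[.048,.19,.05]],a))
    return out
def crop(im,x0,y0,x1,y1,f,tag):
    cv2.imwrite(f"pics/{tag}.png",cv2.resize(im[y0:y1,x0:x1],None,fx=f,fy=f,interpolation=cv2.INTER_CUBIC)[:,:,::-1])
def draw(im,c,polys,col=(0,255,0)):
    im=im.copy()
    for p in polys:
        q=np.round(proj(c,p)*16).astype(np.int32); cv2.polylines(im,[q],True,col,1,cv2.LINE_AA,4)
    return im
E
python3 - <<'E'
from h import *
r=[]
for n,p in(("scene",(349.8,186.9)),("side",(291.4,235.2))): r.append(ray(cam(n),p))
print(tri(r))
J=(.552,-.002,.16)
big=[]
for n,b in(("scene",(195,130,375,240)),("side",(230,150,350,260)),("wrist",(50,0,370,330))):
    c,im=grab(n,)
    ov=draw(im,c,[jig(J,p) for p in jigpolys()])
    f=700/(b[2]-b[0])
    f=min(f,590/(b[3]-b[1]))
    crop(ov,*b,f,"ov_"+n)
    crop(im,*b,f,"raw_"+n)
E
```

```text
(array([0.52508089, 0.17668097, 0.09748302]), [np.float64(0.00035174135467324957), np.float64(0.0003517413546731468)])
```

View pics/ov_scene.png

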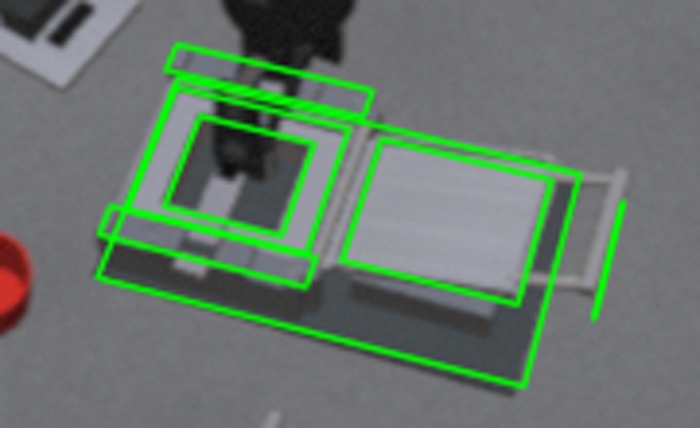

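View pics/ov_side.png

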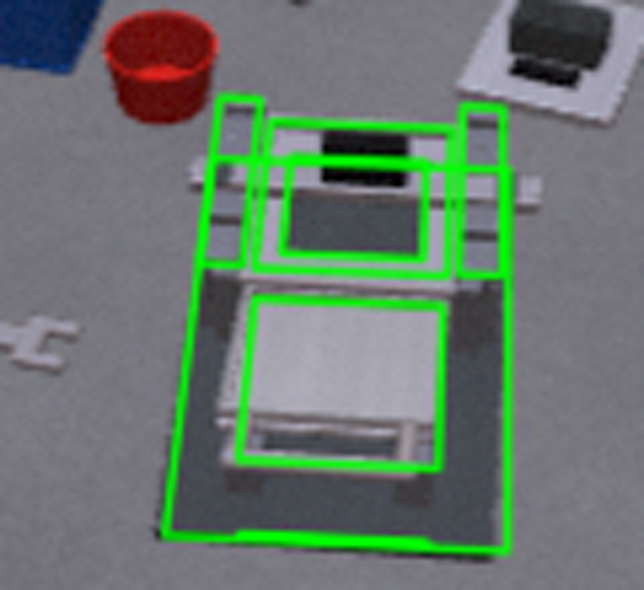

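View pics/ov_wrist.png

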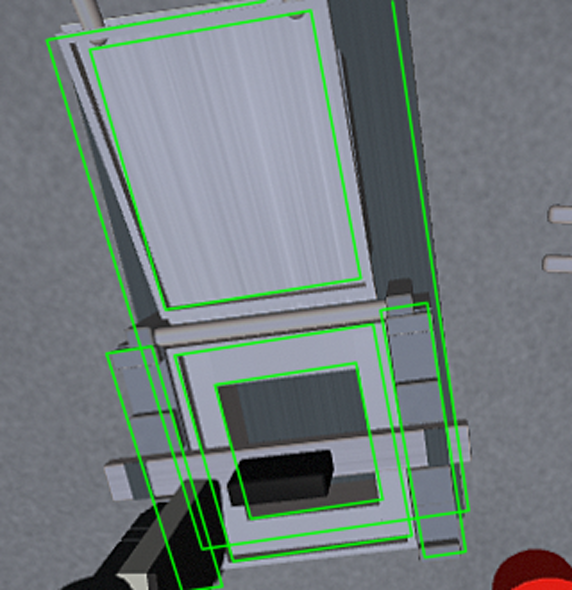

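```bash
python3 - <<'E'
from h import *
for n in ["scene","side"]:
    c,im=grab(n)
    for k,z in(("bar_b_grip",.010),("module_block",.008)):
        for r in silhouettes(n,k):
            m=r["mask"].astype(np.uint8)
            cs=max(cv2.findContours(m,0,2)[0],key=cv2.contourArea)
            P=np.array([onz(c,p[0],z)[:2] for p in cs.astype(float)],np.float32)
            (cx,cy),(w,h),an=cv2.minAreaRect(P)
            print(n,k,round(r["conf"],2),np.round(r["bbox"]),"ctr",round(cx,3),round(cy,3),"sz",round(w,3),round(h,3),round(an,1))
for n,b in(("scene",(140,80,260,170)),("scene",(370,160,460,270))):
    c,im=grab(n); crop(im,*b,5,f"z{b[0]}")
E
```

```text
scene bar_b_grip 0.64 [158.  91. 200. 135.] ctr 0.441 -0.418 sz 0.044 0.204 83.5
scene bar_b_grip 0.37 [278. 164. 357. 205.] ctr 0.505 0.084 sz 0.127 0.206 14.8
scene module_block 0.93 [181. 112. 229. 154.] ctr 0.478 -0.294 sz 0.121 0.103 80.6
side bar_b_grip 0.97 [320. 130. 374. 147.] ctr 0.443 -0.426 sz 0.073 0.198 83.8
side module_block 0.68 [316. 148. 354. 173.] ctr 0.476 -0.292 sz 0.13 0.101 82.4
```

View pics/z140.png

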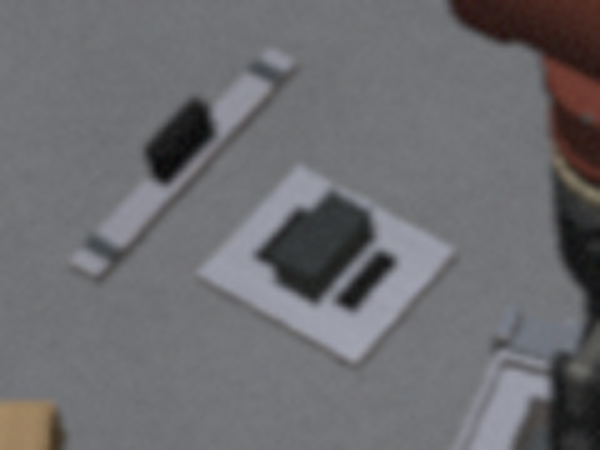

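View pics/z370.png

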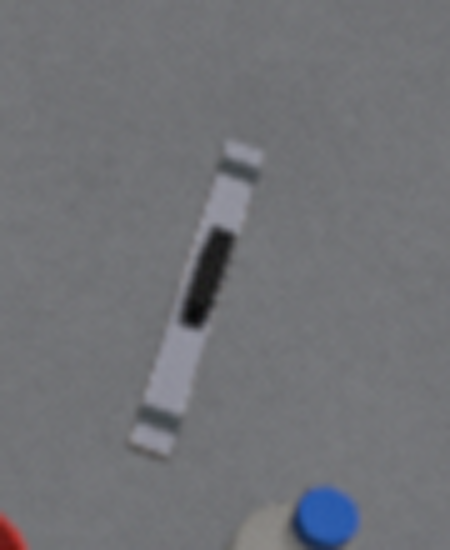

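```bash
python3 - <<'E'
from h import *
c=cam("scene")
a=onz(c,(419,190),.01);b=onz(c,(400.4,249),.01);print(a,b,(a+b)/2,np.linalg.norm(a-b),np.degrees(np.arctan2(*(b-a)[[1,0]])))
# bar b ends
a=onz(c,(140+280/5,80+62/5),.01);b=onz(c,(140+87/5,80+262/5),.01);print(a,b,(a+b)/2,np.linalg.norm(a-b),np.degrees(np.arctan2(*(b-a)[[1,0]])))
E
```

```text
[0.39773493 0.34719314 0.01      ] [0.59165158 0.35614901 0.01      ] [0.49469326 0.35167108 0.01      ] 0.1941233487262227 2.644275492829276
[ 0.35260212 -0.39805814  0.01      ] [ 0.53916911 -0.42261036  0.01      ] [ 0.44588561 -0.41033425  0.01      ] 0.1881755906000177 -7.497045930588835
```

```bash
cat >> h.py <<'E'
def need(pos,ang):
    """what is left to go: world target pos of TCP, ang = world angle (deg) of tool x with the tool straight down.
    prints turn in rows of 5deg (tool axes), then shift in tool axes AFTER the turn in units of 3cm"""
    st=state(); a=np.radians(ang)
    X=np.array([np.cos(a),np.sin(a),0]); Zt=np.array([0,0,-1.]); Rt=np.c_[X,np.cross(Zt,X),Zt]
    R0=q2R(st["tool_rot"]); rv=R.from_matrix(R0.T@Rt).as_rotvec()
    d=Rt.T@(np.array(pos)-st["tool_pos"])/.03
    print("t",round(st["time"],2),"pos",np.round(st["tool_pos"],4),"w",round(st["gripper_width"],3),"F",np.round(st["contact_force"],1))
    print("turn/5deg",np.round(np.degrees(rv)/5,2),"shift/3cm",np.round(d,3))
E
python3 -m crank '[{"angular":[0,0,1],"delta_pos":[0,0,0],"gripper":0.6},{"angular":[0,0,1],"delta_pos":[0,0,0],"gripper":0.6},{"angular":[0,0,1],"delta_pos":[0,0,0],"gripper":0.6},{"angular":[0,0,1],"delta_pos":[0,0,0],"gripper":0.6},{"angular":[0,0,1],"delta_pos":[0,0,0],"gripper":0.6},{"angular":[0,0,1],"delta_pos":[0,0,0],"gripper":0.6},{"angular":[0,0,1],"delta_pos":[0,0,0],"gripper":0.6},{"angular":[0,0,1],"delta_pos":[0,0,0],"gripper":0.6},{"angular":[0,0,1],"delta_pos":[0,0,0],"gripper":0.6},{"angular":[0,0,1],"delta_pos":[0,0,0],"gripper":0.6},{"angular":[0,0,1],"delta_pos":[0,0,0],"gripper":0.6},{"angular":[0,0,1],"delta_pos":[0,0,0],"gripper":0.6}]'
python3 - <<'E'
from h import *
need((.563,-.077,.2),8.6)
E
```

```text
time: 4.0
tool_pos: [0.625, -0.0, 0.2483]
tool_rot: [0.0, 0.966, 0.257, -0.0]
contact_force: [0.3, 0.3, 0.6]
gripper_width: 0.6
t 4.0 pos [ 0.625  -0.      0.2483] w 0.6 F [0.3 0.3 0.6]
turn/5deg [0.   0.   4.25] shift/3cm [-2.427  2.229  1.61 ]
```

```bash
python3 -m crank '[{"angular":[0,0,1],"delta_pos":[0,0,0],"gripper":0.6},{"angular":[0,0,1],"delta_pos":[0,0,0],"gripper":0.6},{"angular":[0,0,1],"delta_pos":[0,0,0],"gripper":0.6},{"angular":[0,0,1],"delta_pos":[0,0,0],"gripper":0.6},{"angular":[0,0,0.25],"delta_pos":[-0.4,0.3,0],"gripper":0.6},{"angular":[0,0,0],"delta_pos":[-0.8,0.7,0],"gripper":0.6},{"angular":[0,0,0],"delta_pos":[-0.8,0.8,0],"gripper":0.6},{"angular":[0,0,0],"delta_pos":[-0.4,0.4,0],"gripper":0.6},{"angular":[0,0,0],"delta_pos":[0,0,0],"gripper":0.6},{"angular":[0,0,0],"delta_pos":[0,0,0],"gripper":0.6}]'
python3 - <<'E'
from h import *
need((.563,-.077,.2),8.6)
J=(.552,-.002,.15)
c,im=grab("wrist","w1")
for k,z in(("jig",0),("nest",.042),("bar_seat",.052),("bar_a_grip",.077),("flipper_pocket",.044)):
    for r in landmark_of("wrist",k): print(k,round(r["conf"],2),np.round(r["pixel"]),np.round(onz(c,r["pixel"],z),4))
ov=draw(im,c,[jig(J,p) for p in jigpolys(.25)])
cv2.imwrite("pics/w1o.png",cv2.resize(ov,None,fx=1.4,fy=1.4)[:,:,::-1])
E
```

```text
time: 5.25
tool_pos: [0.5644, -0.0761, 0.2484]
tool_rot: [-0.0, 0.997, 0.076, 0.0]
contact_force: [-0.5, -0.5, 0.2]
gripper_width: 0.601
t 5.25 pos [ 0.5644 -0.0761  0.2484] w 0.601 F [-0.5 -0.5  0.2]
turn/5deg [-0.   -0.01  0.03] shift/3cm [-0.051  0.024  1.615]
jig 0.87 [207. 167.] [ 0.5542 -0.0026  0.    ]
nest 0.65 [279. 179.] [ 0.5618 -0.0789  0.042 ]
nest 0.4 [280. 188.] [ 0.5533 -0.0816  0.042 ]
bar_a_grip 0.81 [278. 186.] [ 0.5637 -0.0778  0.077 ]
flipper_pocket 0.92 [110. 180.] [0.5366 0.0805 0.044 ]
```

View pics/w1o.png

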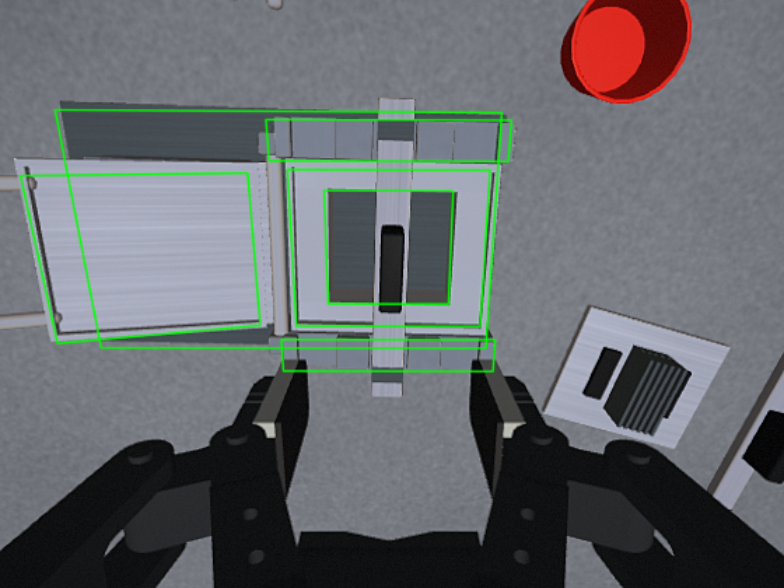

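```bash
python3 -m crank '[{"angular":[0,0,0],"delta_pos":[-0.02,0.06,0.8],"gripper":0.6},{"angular":[0,0,0],"delta_pos":[0,0,0.9],"gripper":0.6},{"angular":[0,0,0],"delta_pos":[0,0,0.9],"gripper":0.6},{"angular":[0,0,0],"delta_pos":[0,0,0.9],"gripper":0.6},{"angular":[0,0,0],"delta_pos":[0,0,0.9],"gripper":0.6},{"angular":[0,0,0],"delta_pos":[0,0,0.7],"gripper":0.6},{"angular":[0,0,0],"delta_pos":[0,0,0.5],"gripper":0.6},{"angular":[0,0,0],"delta_pos":[0,0,0],"gripper":0.6},{"angular":[0,0,0],"delta_pos":[0,0,0],"gripper":0},{"angular":[0,0,0],"delta_pos":[0,0,0],"gripper":0},{"angular":[0,0,0],"delta_pos":[0,0,0],"gripper":0},{"angular":[0,0,0],"delta_pos":[0,0,0],"gripper":0}]'
python3 -m crank '[{"angular":[0,0,0],"delta_pos":[0,0,-0.5],"gripper":0},{"angular":[0,0,0],"delta_pos":[0,0,-0.8],"gripper":0},{"angular":[0,0,0],"delta_pos":[0,0,-0.7],"gripper":0},{"angular":[0,0,0],"delta_pos":[0,0,0],"gripper":0}]'
python3 - <<'E'
from h import *
need((.485,.275,.15),2.6)
need((.485,.275,.15),8.6)
c,im=grab("wrist","w2")
E
```

```text
time: 7.05
tool_pos: [0.5648, -0.0785, 0.0817]
tool_rot: [0.0, 0.997, 0.076, 0.001]
contact_force: [0.1, 0.3, 4.9]
gripper_width: 0.156
time: 7.55
tool_pos: [0.5651, -0.0787, 0.1429]
tool_rot: [0.001, 0.997, 0.076, 0.002]
contact_force: [0.1, -0.4, -2.2]
gripper_width: 0.151
t 7.55 pos [ 0.5651 -0.0787  0.1429] w 0.151 F [ 0.1 -0.4 -2.2]
turn/5deg [ 0.02 -0.05  1.23] shift/3cm [ -2.133 -11.898  -0.237]
t 7.55 pos [ 0.5651 -0.0787  0.1429] w 0.151 F [ 0.1 -0.4 -2.2]
turn/5deg [ 0.02 -0.05  0.03] shift/3cm [ -0.878 -12.056  -0.237]
```

View pics/w2.png

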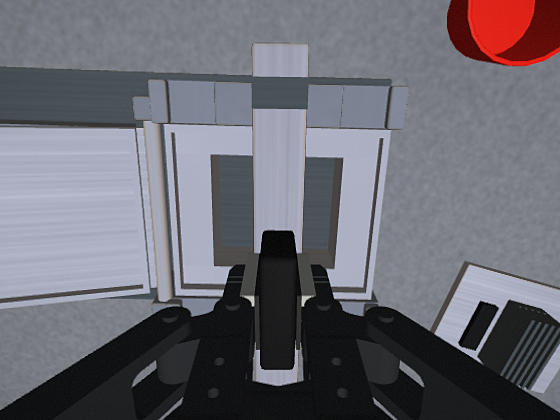

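```bash
python3 -m crank '[{"angular":[0,0,0],"delta_pos":[0,-0.5,-0.5],"gripper":0},{"angular":[0,0,0],"delta_pos":[0,-1,-0.3],"gripper":0},{"angular":[0,0,0],"delta_pos":[-0.1,-1,0],"gripper":0},{"angular":[0,0,0],"delta_pos":[-0.1,-1,0],"gripper":0},{"angular":[0,0,0],"delta_pos":[-0.1,-1,0],"gripper":0},{"angular":[0,0,0],"delta_pos":[-0.1,-1,0],"gripper":0},{"angular":[0,0,0],"delta_pos":[-0.1,-1,0],"gripper":0},{"angular":[0,0,0],"delta_pos":[-0.1,-1,0],"gripper":0},{"angular":[0,0,0],"delta_pos":[-0.1,-1,0],"gripper":0},{"angular":[0,0,0],"delta_pos":[-0.1,-1,0],"gripper":0},{"angular":[0,0,0],"delta_pos":[-0.1,-1,0],"gripper":0},{"angular":[0,0,0],"delta_pos":[0,-0.9,0.3],"gripper":0}]'
python3 - <<'E'
from h import *
need((.485,.275,.031),8.6)
c,im=grab("wrist","w3")
E
```

```text
time: 9.1
tool_pos: [0.4843, 0.2575, 0.156]
tool_rot: [-0.0, 0.997, 0.077, 0.0]
contact_force: [0.3, -0.3, -3.1]
gripper_width: 0.156
t 9.1 pos [0.4843 0.2575 0.156 ] w 0.156 F [ 0.3 -0.3 -3.1]
turn/5deg [-0.01 -0.01  0.04] shift/3cm [ 0.111 -0.574  4.166]
```

View pics/w3.png

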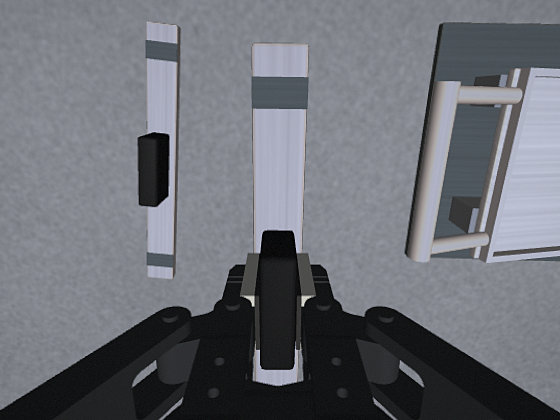

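```bash
python3 -m crank '[{"angular":[0,0,0],"delta_pos":[0,-0.4,0.5],"gripper":0},{"angular":[0,0,0],"delta_pos":[0,0,0.9],"gripper":0},{"angular":[0,0,0],"delta_pos":[0,0,0.9],"gripper":0},{"angular":[0,0,0],"delta_pos":[0,0,0.8],"gripper":0},{"angular":[0,0,0],"delta_pos":[0,0,0.6],"gripper":0},{"angular":[0,0,0],"delta_pos":[0,0,0.3],"gripper":0},{"angular":[0,0,0],"delta_pos":[0,0,0.15],"gripper":0},{"angular":[0,0,0],"delta_pos":[0,0,0],"gripper":0}]'
```

```text
time: 10.15
tool_pos: [0.4836, 0.2676, 0.0312]
tool_rot: [-0.0, 0.997, 0.076, 0.0]
contact_force: [-0.1, -0.9, -1.8]
gripper_width: 0.15
```

```bash
python3 -m crank '[{"angular":[0,0,0],"delta_pos":[0,0,0],"gripper":0.4},{"angular":[0,0,0],"delta_pos":[0,0,0],"gripper":0.4},{"angular":[0,0,0],"delta_pos":[0,0,0],"gripper":0.4},{"angular":[0,0,0],"delta_pos":[0,0,-0.5],"gripper":0.4},{"angular":[0,0,0],"delta_pos":[0,0,-1],"gripper":0.4},{"angular":[0,0,0],"delta_pos":[0,0,-1],"gripper":0.4},{"angular":[0,0,0],"delta_pos":[0,0.5,-1],"gripper":0.4},{"angular":[0,0,0],"delta_pos":[0,1,-0.9],"gripper":0.3},{"angular":[0,0,0],"delta_pos":[0,1,0],"gripper":0.3},{"angular":[0,0,0],"delta_pos":[0,0.5,0],"gripper":0.3},{"angular":[0,0,0],"delta_pos":[0,0,0],"gripper":0.3}]'
python3 - <<'E'
from h import *
J=(.552,-.002,.15); 
c,im=grab("wrist")
cs,i2=grab("side")
r=landmark_of("wrist","flipper_rod"); print(r[:2])
r2=landmark_of("side","flipper_rod"); print(r2[:1])
r3=silhouettes("wrist","bar_a_grip"); print([(x["conf"],x["bbox"]) for x in r3])
if r and r2: print(tri([ray(c,r[0]["pixel"]),ray(cs,r2[0]["pixel"])]))
p=jig(J,flip([[0,.19,.05]],.25))[0]; print(p)
ov=draw(im,c,[jig(J,p) for p in jigpolys(.25)])
cv2.imwrite("pics/w4o.png",cv2.resize(ov,None,fx=1.4,fy=1.4)[:,:,::-1])
need((*p[:2],p[2]+.05),8.6)
E
```

```text
time: 11.52
tool_pos: [0.4969, 0.1781, 0.1629]
tool_rot: [-0.0, 0.997, 0.076, -0.0]
contact_force: [-0.3, 0.4, -0.9]
gripper_width: 0.3
[{'pixel': [281.7, 176.6], 'conf': 0.93}]
[{'pixel': [290.0, 233.5], 'conf': 0.95}]
[(0.75, [141.2, 64.2, 191.9, 303.5]), (0.59, [266.9, 23.3, 558.6, 286.1])]
(array([0.52968441, 0.17901565, 0.10493037]), [np.float64(0.001539787293650771), np.float64(0.0015397872936508067)])
[0.52448943 0.18002619 0.09700675]
t 11.78 pos [0.4966 0.1792 0.1625] w 0.302 F [ 1.   0.5 -0.6]
turn/5deg [-0.    0.01  0.04] shift/3cm [0.923 0.113 0.515]
```

View pics/w4o.png

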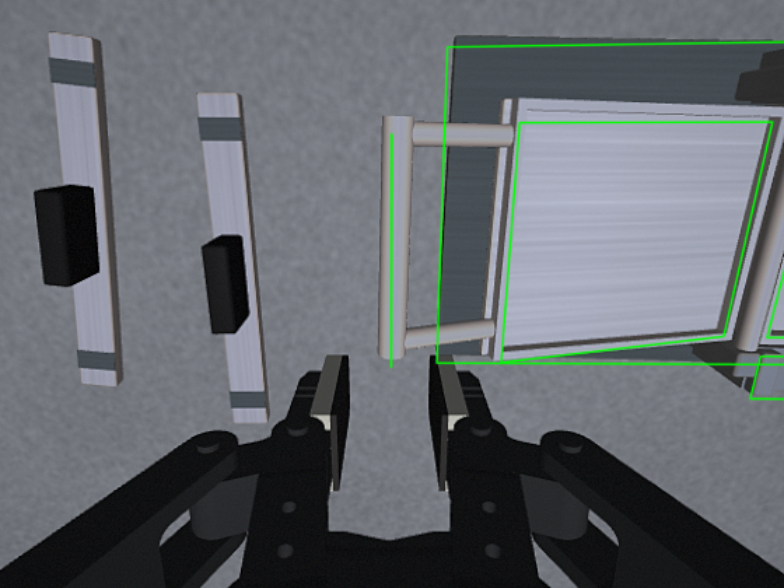

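```bash
python3 -m crank '[{"angular":[0,0,0.1],"delta_pos":[0.5,0,0],"gripper":0.45},{"angular":[0,0,0],"delta_pos":[0.5,0.1,0.3],"gripper":0.45},{"angular":[0,0,0],"delta_pos":[0.06,0,0.4],"gripper":0.45},{"angular":[0,0,0],"delta_pos":[0,0,0],"gripper":0.45}]'
python3 - <<'E'
from h import *
c,im=grab("wrist")
cs,i2=grab("side")
r=landmark_of("wrist","flipper_rod"); r2=landmark_of("side","flipper_rod")
print(r,r2)
if r and r2: print(tri([ray(c,r[0]["pixel"]),ray(cs,r2[0]["pixel"])]))
for a in (.25,.29,.32):
    J=(.552,-.002,.14); print(a,proj(c,jig(J,flip([[0,.19,.05],[.048,.19,.05]],a))), proj(cs,jig(J,flip([[0,.19,.05]],a))))
cv2.imwrite("pics/w5.png",im[:,:,::-1])
need((.528,.180,.105),8)
E
```

```text
time: 12.28
tool_pos: [0.5278, 0.1802, 0.1398]
tool_rot: [0.0, 0.997, 0.072, -0.002]
contact_force: [0.0, -0.4, 0.4]
gripper_width: 0.451
[{'pixel': [275.5, 242.2], 'conf': 0.67}] [{'pixel': [288.4, 234.7], 'conf': 0.8}]
(array([0.53231768, 0.18050458, 0.10182029]), [np.float64(0.00015919483294296846), np.float64(0.00015919483294310938)])
0.25 [[274.45640968 249.21254905]
 [274.53336465 158.48733533]] [[290.56243707 236.29355663]]
0.29 [[278.36377109 255.41754757]
 [278.79259735 161.37135328]] [[290.64258468 233.82543156]]
0.32 [[281.89094992 260.35021946]
 [282.65764173 163.67743786]] [[290.7077962  231.92937948]]
t 12.47 pos [0.5287 0.1804 0.1421] w 0.454 F [-0.   0.6  1.1]
turn/5deg [-0.   -0.    0.05] shift/3cm [-0.026  0.009  1.237]
```

View pics/w5.png

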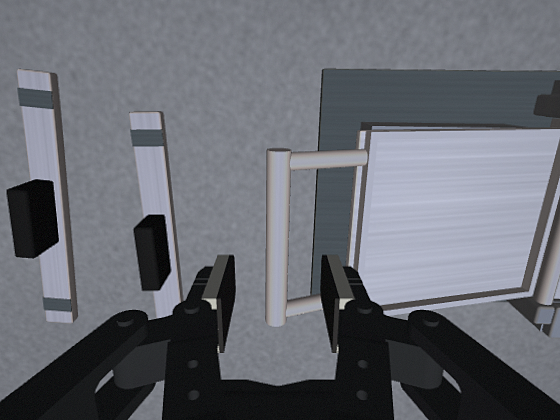

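```bash
python3 -m crank '[{"angular":[0,0,0],"delta_pos":[0.1,0,0.6],"gripper":0.45},{"angular":[0,0,0],"delta_pos":[0,0,0.6],"gripper":0.45},{"angular":[0,0,0],"delta_pos":[0,0,0],"gripper":0},{"angular":[0,0,0],"delta_pos":[0,0,0],"gripper":0},{"angular":[0,0,0],"delta_pos":[0,0,0],"gripper":0},{"angular":[0,0,0],"delta_pos":[0,0,0],"gripper":0}]'
python3 -m crank '[{"angular":[0,0,0],"delta_pos":[0,-0.06,0.3],"gripper":0},{"angular":[0,0,0],"delta_pos":[0,-0.06,0.4],"gripper":0},{"angular":[0,0,0],"delta_pos":[0,-0.05,0.4],"gripper":0},{"angular":[0,0,0],"delta_pos":[0,-0.03,0.3],"gripper":0},{"angular":[0,0,0],"delta_pos":[0,-0.01,0.2],"gripper":0},{"angular":[0,0,0],"delta_pos":[0,0,0],"gripper":0}]'
```

```text
time: 13.22
tool_pos: [0.5307, 0.1807, 0.1051]
tool_rot: [-0.0, 0.997, 0.072, -0.001]
contact_force: [-4.1, 0.1, -3.7]
gripper_width: 0.116
time: 13.98
tool_pos: [0.53, 0.1864, 0.0578]
tool_rot: [0.001, 0.997, 0.072, -0.001]
contact_force: [-6.7, -1.1, 0.0]
gripper_width: 0.111
```

```bash
python3 -m crank '[{"angular":[0,0,0],"delta_pos":[0,0,0.15],"gripper":0},{"angular":[0,0,0],"delta_pos":[0,0,0.1],"gripper":0},{"angular":[0,0,0],"delta_pos":[0,0,0],"gripper":0}]'
python3 - <<'E'
from h import *
print(np.round(state()["contact_force"],1))
c,im=grab("wrist"); cs,i2=grab("side","s5")
J=(.552,-.002,.14)
crop(draw(i2,cs,[jig(J,p) for p in jigpolys(0)]),230,150,350,260,5,"s5c")
E
```

```text
time: 14.35
tool_pos: [0.5304, 0.1865, 0.0572]
tool_rot: [0.001, 0.997, 0.072, -0.003]
contact_force: [-27.9, -7.1, 40.5]
gripper_width: 0.11
[-27.9  -7.1  40.5]
```

View pics/s5c.png

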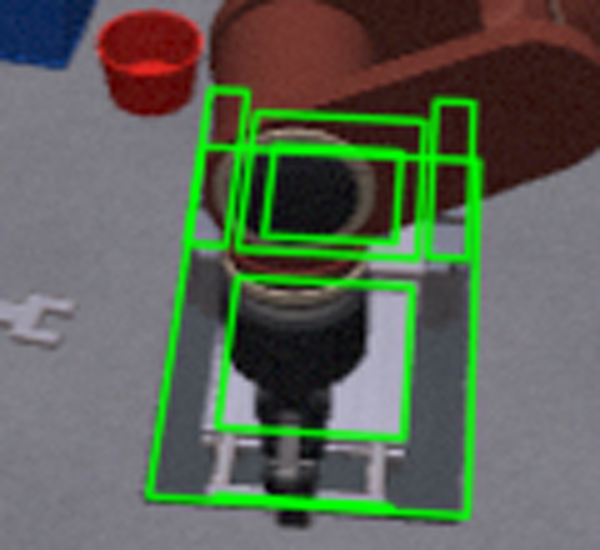

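```bash
python3 -m crank '[{"angular":[0,0,0],"delta_pos":[0,0,-0.15],"gripper":0},{"angular":[0,0,0],"delta_pos":[0,0,0],"gripper":0.45},{"angular":[0,0,0],"delta_pos":[0,0,0],"gripper":0.45},{"angular":[0,0,0],"delta_pos":[0,0,-0.5],"gripper":0.45},{"angular":[0,0,0],"delta_pos":[0,0,-1],"gripper":0.45},{"angular":[0,0,0],"delta_pos":[0,0,-1],"gripper":0.45},{"angular":[0,0,0],"delta_pos":[0,0,-1],"gripper":0.45},{"angular":[0,0,0],"delta_pos":[0,0,0],"gripper":0.45}]'
python3 - <<'E'
from h import *
c,im=grab("wrist"); cs,i2=grab("side")
J=(.552,-.002,.14)
crop(draw(i2,cs,[jig(J,p) for p in jigpolys(0)]),230,150,350,260,5,"s6c")
cv2.imwrite("pics/w6.png",draw(im,c,[jig(J,p) for p in jigpolys(0)])[:,:,::-1])
r=landmark_of("wrist","flipper_rod"); r2=landmark_of("side","flipper_rod")
print(r,r2)
if r and r2: print(tri([ray(c,r[0]["pixel"]),ray(cs,r2[0]["pixel"])]))
print(state()["contact_force"])
E
```

```text
time: 15.45
tool_pos: [0.5334, 0.1874, 0.1643]
tool_rot: [-0.0, 0.997, 0.072, 0.004]
contact_force: [0.1, 0.5, -0.9]
gripper_width: 0.449
[{'pixel': [277.1, 214.3], 'conf': 0.76}] [{'pixel': [292.7, 247.8], 'conf': 0.57}]
(array([0.52397907, 0.18312973, 0.05240856]), [np.float64(0.005005207390329536), np.float64(0.005005207390329543)])
[ 0.19584821 -0.24613413 -0.51341168]
```

View pics/s6c.png

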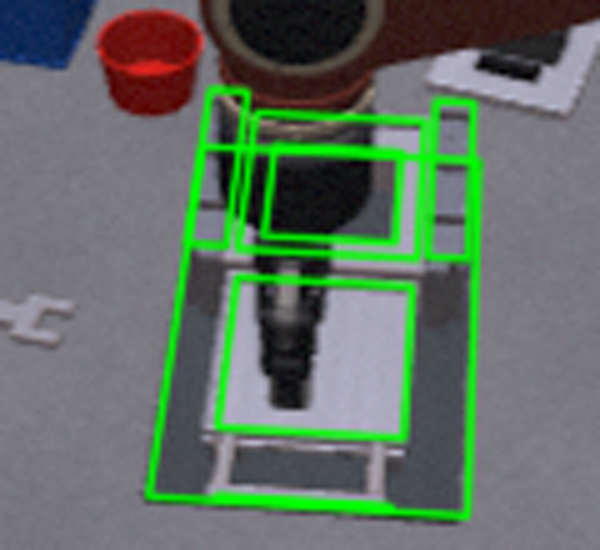

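View pics/w6.png

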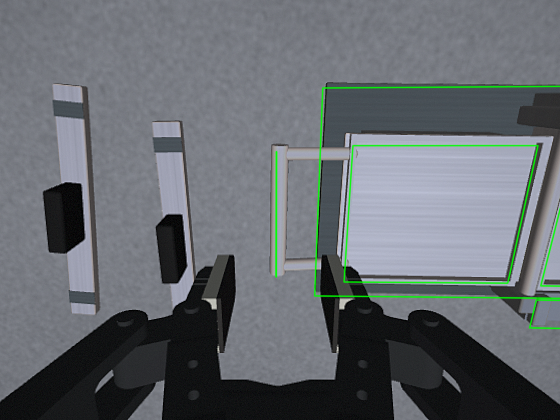

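```bash
python3 - <<'E'
from h import *
c,im=grab("wrist"); np.save("w7.npy",im); import pickle; pickle.dump(c,open("c7.pkl","wb")); 
crop(im,260,70,460,220,4,"w7a"); crop(im,300,170,560,340,3,"w7b")
E
```

```text
(no output)
```

View pics/w7a.png

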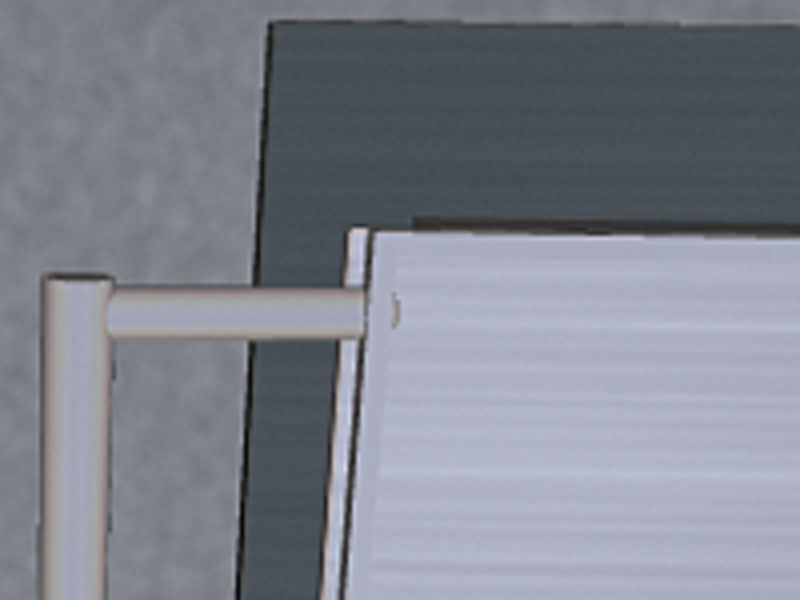

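View pics/w7b.png

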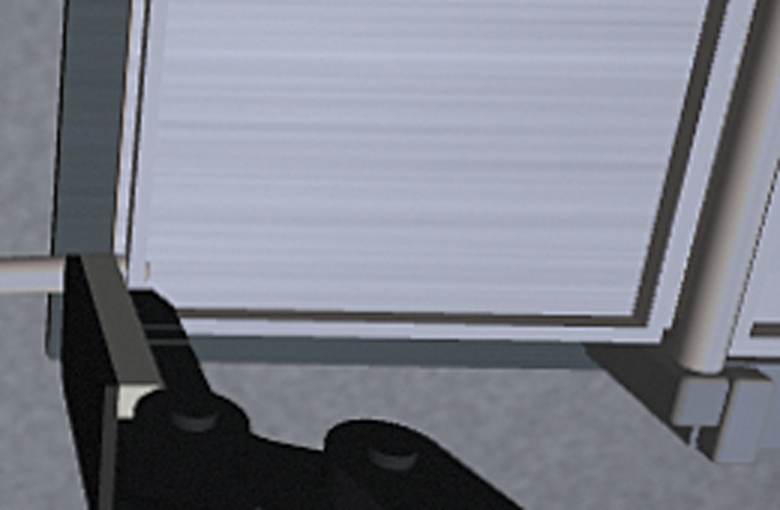

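```bash
python3 - <<'E'
from h import *; import pickle
c=pickle.load(open("c7.pkl","rb"))
P=[[.09,.155,.008],[-.09,.155,.008],[.048,.19,.052],[-.052,.014,.05]]
px=np.array([[327.5,75.5],[316,289],[279.5,138.7],[515,278.3]])
f=lambda J:(proj(c,jig(J,P))-px).ravel()
s=least_squares(f,(.552,-.002,.14)); print(s.x,s.fun.round(1))
s2=least_squares(lambda p:(proj(c,jig(p[:3],np.array(P)+[0,0,p[3]]))-px).ravel(),(.552,-.002,.14,0)); print(s2.x,s2.fun.round(1))
# w1 points
st={"tool_pos":np.array([.5644,-.0761,.2484]),"tool_rot":[0,.9971,.0763,0]}
c1=cam("wrist",st)
P1=[[.09,.155,.008],[.04,-.033,.042],[.04,-.119,.042],[-.04,-.033,.042],[-.04,-.119,.042]]
p1=np.array([[62,101],[327,190],[455,191],[328,303.5],[451,303.5]])/1.4
s=least_squares(lambda J:(proj(c1,jig(J,P1))-p1).ravel(),(.552,-.002,.14)); print(s.x,s.fun.round(1))
E
```

```text
[ 0.55426544 -0.0037012   0.12784078] [ 0.2 -1.  -0.2  0.7  0.   0.6 -0.  -0.1]
[ 5.54198483e-01 -3.82276286e-03  1.27962073e-01 -4.68718223e-04] [ 0.2 -0.8 -0.1  0.5  0.2  0.6 -0.3 -0.3]
[ 0.55366917 -0.00407308  0.12756871] [-2.1  0.5  0.7 -0.9  1.4  0.7  1.  -1.  -1.   1. ]
```

```bash
python3 - <<'E'
from h import *
need((.477,-.280,.2),-9)
E
```

```text
t 15.7 pos [0.53   0.1867 0.1581] w 0.449 F [ 0.2 -0.2  0.5]
turn/5deg [0.01 0.03 3.45] shift/3cm [ 0.689 15.642 -1.396]
```

```bash
python3 -m crank '[{"angular":[0,0,0.9],"delta_pos":[0,0,-0.4],"gripper":0.7},{"angular":[0,0,0.9],"delta_pos":[0,0,-0.5],"gripper":0.7},{"angular":[0,0,0.9],"delta_pos":[0,0,-0.5],"gripper":0.7},{"angular":[0,0,0.75],"delta_pos":[0,0.3,0],"gripper":0.7},{"angular":[0,0,0],"delta_pos":[0,0.9,0],"gripper":0.7},{"angular":[0,0,0],"delta_pos":[0.1,1,0],"gripper":0.7},{"angular":[0,0,0],"delta_pos":[0.1,1,0],"gripper":0.7},{"angular":[0,0,0],"delta_pos":[0.1,1,0],"gripper":0.7},{"angular":[0,0,0],"delta_pos":[0.1,1,0],"gripper":0.7},{"angular":[0,0,0],"delta_pos":[0.1,1,0],"gripper":0.7},{"angular":[0,0,0],"delta_pos":[0.1,1,0],"gripper":0.7},{"angular":[0,0,0],"delta_pos":[0.1,1,0],"gripper":0.7}]'
python3 -m crank '[{"angular":[0,0,0],"delta_pos":[0,1,0],"gripper":0.7},{"angular":[0,0,0],"delta_pos":[0,1,0],"gripper":0.7},{"angular":[0,0,0],"delta_pos":[0,1,0],"gripper":0.7},{"angular":[0,0,0],"delta_pos":[0,1,0],"gripper":0.7},{"angular":[0,0,0],"delta_pos":[0,1,0],"gripper":0.7},{"angular":[0,0,0],"delta_pos":[0,1,0],"gripper":0.7},{"angular":[0,0,0],"delta_pos":[0,0.9,0],"gripper":0.7},{"angular":[0,0,0],"delta_pos":[0,0.5,0],"gripper":0.7},{"angular":[0,0,0],"delta_pos":[0,0,0],"gripper":0.7}]'
python3 - <<'E'
from h import *
c,im=grab("wrist","w8")
for r in landmark_of("wrist","module_block"): print(r,onz(c,r["pixel"],.022))
for r in silhouettes("wrist","module_block"):
    m=r["mask"].astype(np.uint8)
    cs=max(cv2.findContours(m,0,2)[0],key=cv2.contourArea)
    P=np.array([onz(c,p[0],.008)[:2] for p in cs.astype(float)],np.float32)
    print(r["conf"],r["bbox"],cv2.minAreaRect(P))
need((.477,-.280,.2),-9)
crop(im,100,50,460,320,2.2,"w8z")
E
```

```text
time: 17.2
tool_pos: [0.513, -0.0602, 0.2003]
tool_rot: [-0.0, 0.997, -0.078, -0.001]
contact_force: [1.2, 0.2, -0.8]
gripper_width: 0.701
time: 18.32
tool_pos: [0.4786, -0.279, 0.201]
tool_rot: [-0.001, 0.997, -0.079, -0.001]
contact_force: [0.2, -0.4, 0.3]
gripper_width: 0.7
{'pixel': [295.5, 182.7], 'conf': 0.89} [ 0.47659501 -0.29603069  0.022     ]
0.75 [227.2, 119.4, 362.2, 232.0] ((0.4766378402709961, -0.29550978541374207), (0.11972739547491074, 0.10027819871902466), 82.13090515136719)
t 18.48 pos [ 0.4791 -0.2778  0.2015] w 0.701 F [-0.1 -1.2  0.2]
turn/5deg [-0.01  0.    0.01] shift/3cm [-0.057  0.083  0.05 ]
```

View pics/w8z.png

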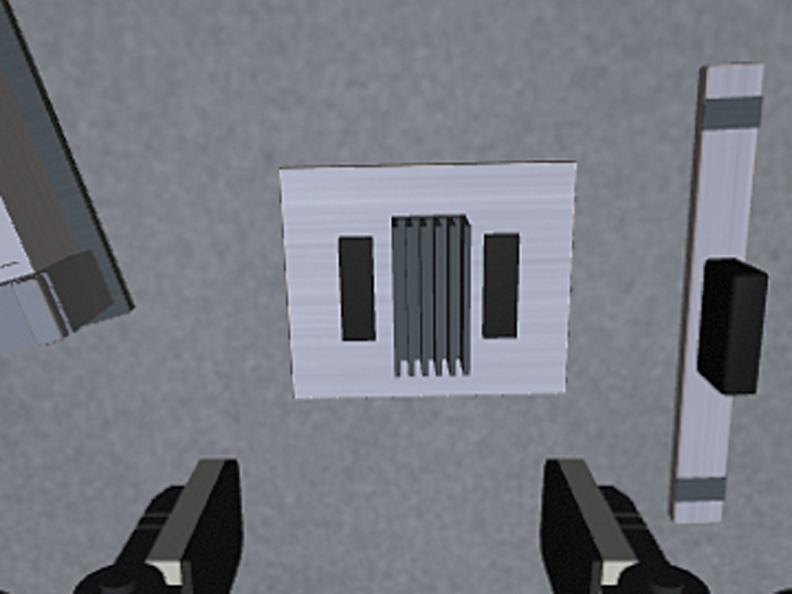

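```bash
python3 - <<'E'
from h import *
need((.4766,-.2957,.030),-7.9)
E
```

```text
t 18.48 pos [ 0.4791 -0.2778  0.2015] w 0.701 F [-0.1 -1.2  0.2]
turn/5deg [-0.01  0.   -0.21] shift/3cm [-0.     0.602  5.716]
```

```bash
python3 -m crank '[{"angular":[0,0,-0.21],"delta_pos":[0,0.3,0.6],"gripper":0.7},{"angular":[0,0,0],"delta_pos":[0,0.3,0.9],"gripper":0.7},{"angular":[0,0,0],"delta_pos":[0,0,0.9],"gripper":0.7},{"angular":[0,0,0],"delta_pos":[0,0,0.9],"gripper":0.7},{"angular":[0,0,0],"delta_pos":[0,0,0.9],"gripper":0.7},{"angular":[0,0,0],"delta_pos":[0,0,0.9],"gripper":0.7},{"angular":[0,0,0],"delta_pos":[0,0,0.6],"gripper":0.7},{"angular":[0,0,0],"delta_pos":[0,0,0],"gripper":0.7},{"angular":[0,0,0],"delta_pos":[0,0,0],"gripper":0},{"angular":[0,0,0],"delta_pos":[0,0,0],"gripper":0},{"angular":[0,0,0],"delta_pos":[0,0,0],"gripper":0},{"angular":[0,0,0],"delta_pos":[0,0,0],"gripper":0}]'
python3 -m crank '[{"angular":[0,0,0],"delta_pos":[0,0,-0.5],"gripper":0},{"angular":[0,0,0],"delta_pos":[0,0,-0.9],"gripper":0},{"angular":[0,0,0],"delta_pos":[0,0,-0.9],"gripper":0},{"angular":[0,0,0],"delta_pos":[0,0,-0.8],"gripper":0},{"angular":[0,0,0],"delta_pos":[0,0,0],"gripper":0}]'
python3 - <<'E'
from h import *
need((.5443,.0716,.125),7.33)
c,im=grab("wrist","w9")
E
```

```text
time: 19.98
tool_pos: [0.4775, -0.2971, 0.0325]
tool_rot: [0.001, 0.998, -0.069, 0.001]
contact_force: [0.3, 0.9, 6.0]
gripper_width: 0.337
time: 20.6
tool_pos: [0.4773, -0.2974, 0.1262]
tool_rot: [0.001, 0.998, -0.069, 0.002]
contact_force: [0.3, -0.6, -3.7]
gripper_width: 0.341
t 20.6 pos [ 0.4773 -0.2974  0.1262] w 0.341 F [ 0.3 -0.6 -3.7]
turn/5deg [ 0.04 -0.04 -3.06] shift/3cm [  3.786 -11.913   0.039]
```

View pics/w9.png

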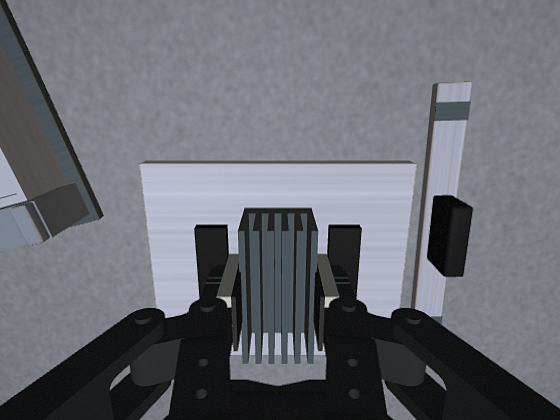

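```bash
python3 -m crank '[{"angular":[0.02,-0.02,-0.75],"delta_pos":[0,0,0],"gripper":0},{"angular":[0.02,-0.02,-0.8],"delta_pos":[0,0,0],"gripper":0},{"angular":[0,0,-0.8],"delta_pos":[0,0,0],"gripper":0},{"angular":[0,0,-0.7],"delta_pos":[0.1,-0.3,0],"gripper":0},{"angular":[0,0,0],"delta_pos":[0.3,-0.8,0],"gripper":0},{"angular":[0,0,0],"delta_pos":[0.3,-1,0],"gripper":0},{"angular":[0,0,0],"delta_pos":[0.35,-1,0],"gripper":0},{"angular":[0,0,0],"delta_pos":[0.35,-1,0],"gripper":0},{"angular":[0,0,0],"delta_pos":[0.35,-1,0],"gripper":0},{"angular":[0,0,0],"delta_pos":[0.35,-1,0],"gripper":0},{"angular":[0,0,0],"delta_pos":[0.35,-1,0],"gripper":0},{"angular":[0,0,0],"delta_pos":[0.35,-1,0],"gripper":0}]'
python3 -m crank '[{"angular":[0,0,0],"delta_pos":[0.35,-1,0],"gripper":0},{"angular":[0,0,0],"delta_pos":[0.35,-1,0],"gripper":0},{"angular":[0,0,0],"delta_pos":[0.35,-1,0],"gripper":0},{"angular":[0,0,0],"delta_pos":[0.3,-0.8,0],"gripper":0},{"angular":[0,0,0],"delta_pos":[0,0,0],"gripper":0},{"angular":[0,0,0],"delta_pos":[0,0,0],"gripper":0}]'
python3 - <<'E'
from h import *
need((.5443,.0716,.0765),7.33)
E
```

```text
time: 22.15
tool_pos: [0.528, -0.0436, 0.1223]
tool_rot: [-0.002, 0.998, 0.064, -0.003]
contact_force: [-0.2, -0.6, -3.5]
gripper_width: 0.337
time: 22.9
tool_pos: [0.554, 0.0729, 0.1234]
tool_rot: [-0.002, 0.998, 0.064, -0.003]
contact_force: [0.0, -0.0, -3.3]
gripper_width: 0.337
t 22.9 pos [0.554  0.0729 0.1234] w 0.337 F [ 0.  -0.  -3.3]
turn/5deg [-0.05  0.06 -0.01] shift/3cm [-0.326  0.003  1.562]
```

```bash
python3 -m crank '[{"angular":[-0.05,0.06,0],"delta_pos":[-0.3,0,0.2],"gripper":0},{"angular":[0,0,0],"delta_pos":[0,0,0.5],"gripper":0},{"angular":[0,0,0],"delta_pos":[0,0,0],"gripper":0}]'
python3 - <<'E'
from h import *
need((.5443,.0716,.0765),7.33)
J=(.554,-.0038,.128)
c,im=grab("wrist")
st=state(); p=st["tool_pos"]
ov=draw(im,c,[jig(J,q) for q in jigpolys(0)])
M=(p[0]-.0009*.98,p[1],np.radians(7.33))
ov=draw(ov,c,[jig(M,box(-.05,.05,-.06,.06,p[2]-.0325+.008))],(255,0,0))
cv2.imwrite("pics/w10.png",cv2.resize(ov,None,fx=1.4,fy=1.4)[:,:,::-1])
E
```

```text
time: 23.28
tool_pos: [0.5442, 0.0718, 0.1015]
tool_rot: [-0.0, 0.998, 0.063, -0.001]
contact_force: [0.8, 0.1, -4.7]
gripper_width: 0.337
t 23.27 pos [0.5442 0.0718 0.1015] w 0.337 F [ 0.8  0.1 -4.7]
turn/5deg [-0.    0.02 -0.01] shift/3cm [0.002 0.006 0.832]
```

View pics/w10.png

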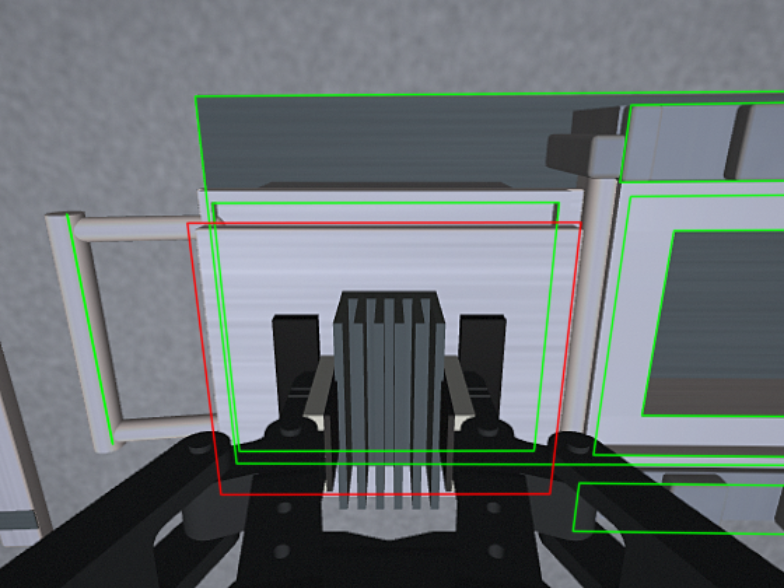

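```bash
python3 -m crank '[{"angular":[0,0,0],"delta_pos":[0.03,-0.035,0.2],"gripper":0},{"angular":[0,0,0],"delta_pos":[0,0,0.3],"gripper":0},{"angular":[0,0,0],"delta_pos":[0,0,0.1],"gripper":0},{"angular":[0,0,0],"delta_pos":[0,0,0],"gripper":0}]'
python3 - <<'E'
from h import *
c,im=grab("wrist"); cv2.imwrite("pics/w11.png",cv2.resize(im,None,fx=1.4,fy=1.4)[:,:,::-1])
need((.5443,.0716,.0765),7.33)
E
```

```text
time: 23.82
tool_pos: [0.5466, 0.0734, 0.0854]
tool_rot: [0.0, 0.998, 0.064, 0.001]
contact_force: [-0.5, -0.2, -2.9]
gripper_width: 0.339
t 23.88 pos [0.5469 0.0734 0.0858] w 0.336 F [ 0.4  0.1 -3.8]
turn/5deg [ 0.   -0.03 -0.01] shift/3cm [-0.094  0.048  0.31 ]
```

View pics/w11.png

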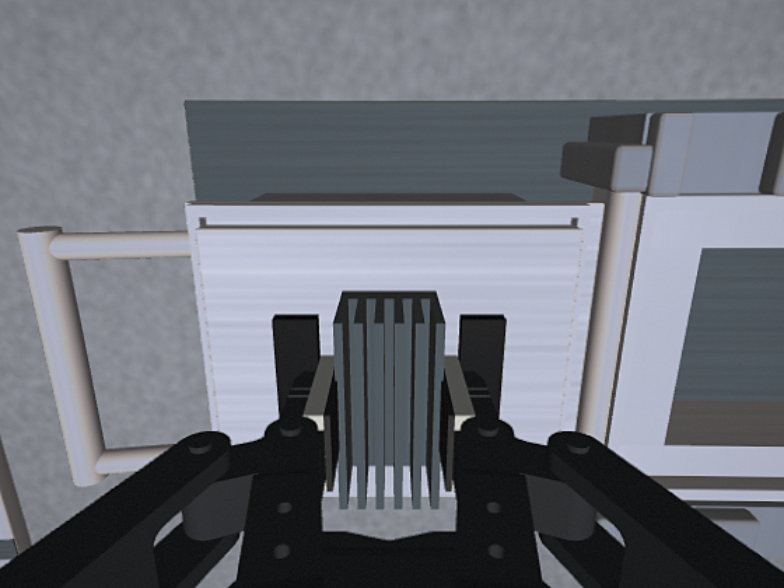

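```bash
python3 -m crank '[{"angular":[0,0,0],"delta_pos":[0,0,0.1],"gripper":0},{"angular":[0,0,0],"delta_pos":[0,0,0.1],"gripper":0},{"angular":[0,0,0],"delta_pos":[0,0,0],"gripper":0}]'
python3 - <<'E'
from h import *
c,im=grab("wrist"); crop(im,100,100,460,300,2.2,"w12")
need((.5443,.0716,.0765),7.33)
E
```

```text
time: 24.25
tool_pos: [0.5466, 0.0734, 0.0796]
tool_rot: [0.0, 0.998, 0.064, 0.001]
contact_force: [0.2, -0.1, -2.9]
gripper_width: 0.338
t 24.3 pos [0.5468 0.0734 0.0798] w 0.333 F [ 0.2  0.7 -3.5]
turn/5deg [ 0.   -0.02 -0.01] shift/3cm [-0.091  0.048  0.109]
```

View pics/w12.png

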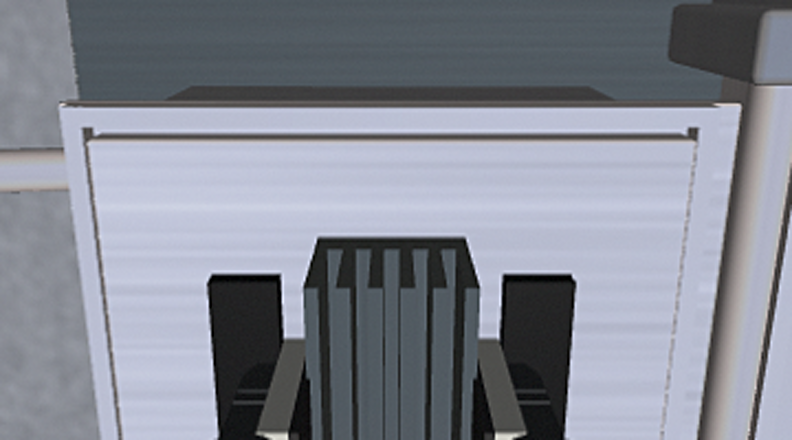

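```bash
python3 -m crank '[{"angular":[0,0,0],"delta_pos":[0,-0.02,0.1],"gripper":0},{"angular":[0,0,0],"delta_pos":[0,0,0.06],"gripper":0},{"angular":[0,0,0],"delta_pos":[0,0,0],"gripper":0}]'
```

```text
time: 24.68
tool_pos: [0.5474, 0.0736, 0.0765]
tool_rot: [0.0, 0.998, 0.064, 0.002]
contact_force: [-3.0, -3.0, 5.2]
gripper_width: 0.337
```

Contact felt at the expected seat height (66 + grasp offset). Release, rise a little and look.

```bash
python3 -m crank '[{"angular":[0,0,0],"delta_pos":[0,0,0],"gripper":0.6},{"angular":[0,0,0],"delta_pos":[0,0,0],"gripper":0.6},{"angular":[0,0,0],"delta_pos":[0,0,0],"gripper":0.6},{"angular":[0,0,0],"delta_pos":[0,0,-0.5],"gripper":0.6},{"angular":[0,0,0],"delta_pos":[0,0,-1],"gripper":0.6},{"angular":[0,0,0],"delta_pos":[0,0,-1],"gripper":0.6},{"angular":[0,0,0],"delta_pos":[0,0,-0.8],"gripper":0.6},{"angular":[0,0,0],"delta_pos":[0,0,0],"gripper":0.6}]'
python3 - <<'E'
from h import *
c,im=grab("wrist"); J=(.554,-.0038,.128)
cv2.imwrite("pics/w13.png",cv2.resize(im,None,fx=1.4,fy=1.4)[:,:,::-1])
for r in landmark_of("wrist","module_block"): print(r,onz(c,r["pixel"],.066), jig(J,[[0,.076,.066]]))
need((*jig(J,[[0,.19,0]])[0,:2],.14),7.33)
E
```

```text
time: 25.68
tool_pos: [0.5485, 0.074, 0.1778]
tool_rot: [0.0, 0.998, 0.064, 0.005]
contact_force: [0.1, -0.7, -0.2]
gripper_width: 0.599
{'pixel': [277.7, 215.0], 'conf': 0.81} [0.54332046 0.07171188 0.066     ] [[0.54429854 0.07157826 0.066     ]]
t 25.77 pos [0.5465 0.074  0.1741] w 0.598 F [ 0.2  0.7 -0.8]
turn/5deg [ 0.   -0.03 -0.01] shift/3cm [-0.084 -3.73   1.138]
```

View pics/w13.png

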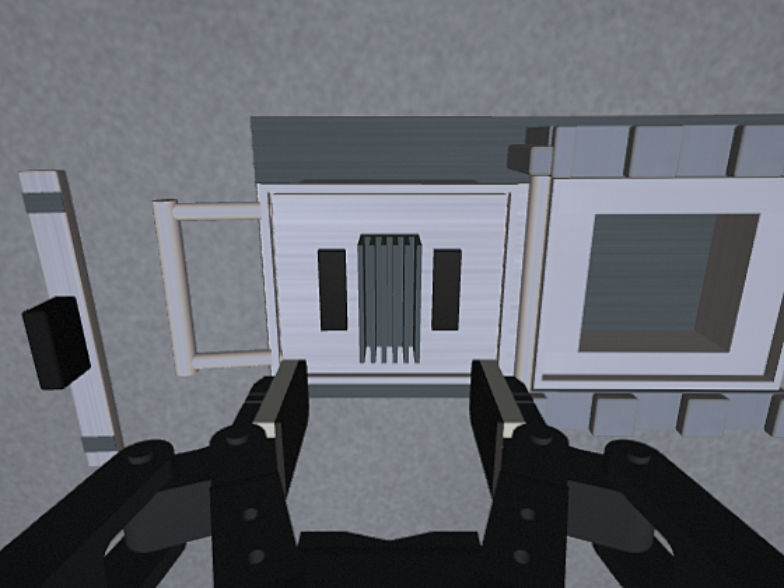

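```bash
python3 -m crank '[{"angular":[0,0,0],"delta_pos":[0,-0.6,0],"gripper":0.45},{"angular":[0,0,0],"delta_pos":[0,-1,0],"gripper":0.45},{"angular":[0,0,0],"delta_pos":[0,-1,0.3],"gripper":0.45},{"angular":[0,0,0],"delta_pos":[-0.05,-0.9,0.5],"gripper":0.45},{"angular":[0,0,0],"delta_pos":[-0.03,-0.25,0.4],"gripper":0.45},{"angular":[0,0,0],"delta_pos":[0,0,0],"gripper":0.45}]'
python3 - <<'E'
from h import *
a=np.radians(np.arange(0,181,6)); y=190*np.cos(a)/30; z=190*np.sin(a)/30
print(np.round(np.c_[-np.diff(y),-np.diff(z)],2).tolist())
c,im=grab("wrist","w14"); J=(.554,-.0038,.128)
for r in landmark_of("wrist","flipper_rod"): print(r,onz(c,r["pixel"],.05))
need((*jig(J,[[0,.19,0]])[0,:2],.054),7.33)
E
```

```text
time: 26.52
tool_pos: [0.5285, 0.1854, 0.1359]
tool_rot: [0.0, 0.998, 0.064, -0.001]
contact_force: [-0.1, -0.1, 0.5]
gripper_width: 0.452
[[0.03, -0.66], [0.1, -0.65], [0.17, -0.64], [0.24, -0.62], [0.3, -0.59], [0.36, -0.56], [0.42, -0.52], [0.47, -0.47], [0.52, -0.42], [0.56, -0.36], [0.59, -0.3], [0.62, -0.24], [0.64, -0.17], [0.65, -0.1], [0.66, -0.03], [0.66, 0.03], [0.65, 0.1], [0.64, 0.17], [0.62, 0.24], [0.59, 0.3], [0.56, 0.36], [0.52, 0.42], [0.47, 0.47], [0.42, 0.52], [0.36, 0.56], [0.3, 0.59], [0.24, 0.62], [0.17, 0.64], [0.1, 0.65], [0.03, 0.66]]
{'pixel': [274.4, 219.5], 'conf': 0.88} [0.52787296 0.18589902 0.05      ]
t 26.62 pos [0.53   0.1848 0.1379] w 0.446 F [-0.2 -0.1  0.6]
turn/5deg [ 0.01 -0.02 -0.01] shift/3cm [-0.011  0.004  2.796]
```

View pics/w14.png

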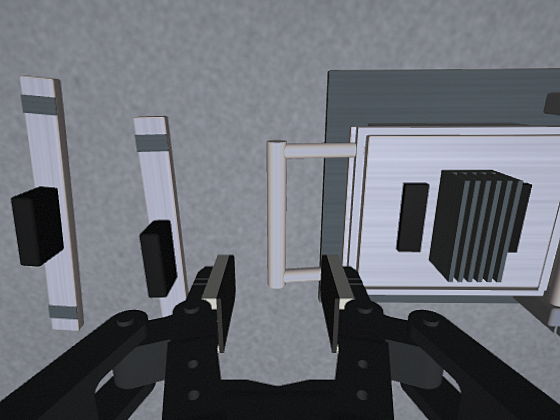

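```bash
python3 -m crank '[{"angular":[0,0,0],"delta_pos":[0,0,0.6],"gripper":0.45},{"angular":[0,0,0],"delta_pos":[0,0,0.9],"gripper":0.45},{"angular":[0,0,0],"delta_pos":[0,0,0.8],"gripper":0.45},{"angular":[0,0,0],"delta_pos":[0,0,0.4],"gripper":0.45},{"angular":[0,0,0],"delta_pos":[0,0,0],"gripper":0.45},{"angular":[0,0,0],"delta_pos":[0,0,0],"gripper":0},{"angular":[0,0,0],"delta_pos":[0,0,0],"gripper":0},{"angular":[0,0,0],"delta_pos":[0,0,0],"gripper":0},{"angular":[0,0,0],"delta_pos":[0,0,0],"gripper":0}]'
```

```text
time: 27.75
tool_pos: [0.5311, 0.1865, 0.0586]
tool_rot: [-0.001, 0.998, 0.064, 0.002]
contact_force: [-1.6, 5.4, 2.6]
gripper_width: 0.11
```

```bash
python3 -m crank '[{"angular":[0,0,0],"delta_pos":[0,0,0],"gripper":0.35},{"angular":[0,0,0],"delta_pos":[0,0,0.1],"gripper":0.35},{"angular":[0,0,0],"delta_pos":[0,0,0.15],"gripper":0.35},{"angular":[0,0,0],"delta_pos":[0,0,0],"gripper":0.35},{"angular":[0,0,0],"delta_pos":[0,0,0],"gripper":0},{"angular":[0,0,0],"delta_pos":[0,0,0],"gripper":0},{"angular":[0,0,0],"delta_pos":[0,0,0],"gripper":0},{"angular":[0,0,0],"delta_pos":[0,0,0],"gripper":0}]'
```

```text
time: 28.75
tool_pos: [0.53, 0.1863, 0.0496]
tool_rot: [-0.001, 0.998, 0.064, 0.001]
contact_force: [-0.1, 4.3, -1.2]
gripper_width: 0.115
```

```bash
python3 -m crank '[{"angular":[0,0,0],"delta_pos":[0,0.03,-0.66],"gripper":0},{"angular":[0,0,0],"delta_pos":[0,0.1,-0.65],"gripper":0},{"angular":[0,0,0],"delta_pos":[0,0.17,-0.64],"gripper":0},{"angular":[0,0,0],"delta_pos":[0,0.24,-0.62],"gripper":0},{"angular":[0,0,0],"delta_pos":[0,0.3,-0.59],"gripper":0},{"angular":[0,0,0],"delta_pos":[0,0.36,-0.56],"gripper":0},{"angular":[0,0,0],"delta_pos":[0,0,0],"gripper":0}]'
python3 - <<'E'
from h import *
J=(.554,-.0038,.128);a=np.radians(36)
need((*jig(J,[[0,.19*np.cos(a),0]])[0,:2],.05+.19*np.sin(a)),7.33)
E
```

```text
time: 29.62
tool_pos: [0.5345, 0.1512, 0.1633]
tool_rot: [-0.002, 0.998, 0.063, 0.002]
contact_force: [-4.3, 7.8, 5.4]
gripper_width: 0.115
t 29.62 pos [0.5345 0.1512 0.1633] w 0.115 F [-4.3  7.8  5.4]
turn/5deg [-0.05 -0.04 -0.01] shift/3cm [-0.015  0.085  0.054]
```

```bash
python3 -m crank '[{"angular":[0,0,0],"delta_pos":[0,0.46,-0.52],"gripper":0},{"angular":[0,0,0],"delta_pos":[0,0.47,-0.47],"gripper":0},{"angular":[0,0,0],"delta_pos":[0,0.52,-0.42],"gripper":0},{"angular":[0,0,0],"delta_pos":[0,0.56,-0.36],"gripper":0},{"angular":[0,0,0],"delta_pos":[0,0.59,-0.3],"gripper":0},{"angular":[0,0,0],"delta_pos":[0,0.62,-0.24],"gripper":0},{"angular":[0,0,0],"delta_pos":[0,0,0],"gripper":0}]'
python3 - <<'E'
from h import *
J=(.554,-.0038,.128);a=np.radians(72)
need((*jig(J,[[0,.19*np.cos(a),0]])[0,:2],.05+.19*np.sin(a)),7.33)
grab("side","s15")
E
```

```text
time: 30.5
tool_pos: [0.5472, 0.0546, 0.2362]
tool_rot: [-0.002, 0.998, 0.063, 0.003]
contact_force: [-9.9, 5.1, 19.0]
gripper_width: 0.109
t 30.5 pos [0.5472 0.0546 0.2362] w 0.109 F [-9.9  5.1 19. ]
turn/5deg [-0.03 -0.06 -0.01] shift/3cm [-0.023  0.003  0.184]
```

View pics/s15.png

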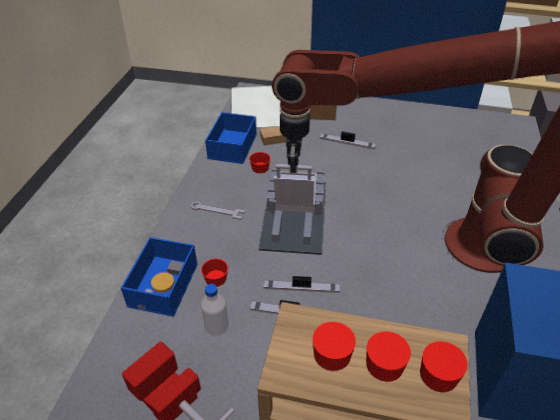

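```bash
python3 -m crank '[{"angular":[0,0,0],"delta_pos":[0,0.64,-0.22],"gripper":0},{"angular":[0,0,0],"delta_pos":[0,0.65,-0.15],"gripper":0},{"angular":[0,0,0],"delta_pos":[0,0.66,-0.03],"gripper":0},{"angular":[0,0,0],"delta_pos":[0,0.66,0.03],"gripper":0},{"angular":[0,0,0],"delta_pos":[0,0.65,0.1],"gripper":0},{"angular":[0,0,0],"delta_pos":[0,0.64,0.17],"gripper":0},{"angular":[0,0,0],"delta_pos":[0,0,0],"gripper":0}]'
python3 - <<'E'
from h import *
J=(.554,-.0038,.128);a=np.radians(108)
need((*jig(J,[[0,.19*np.cos(a),0]])[0,:2],.05+.19*np.sin(a)),7.33)
grab("side","s16"); grab("scene","sc16")
E
```

```text
time: 31.42
tool_pos: [0.5629, -0.0644, 0.2344]
tool_rot: [0.001, 0.998, 0.063, 0.003]
contact_force: [4.8, -1.7, 3.4]
gripper_width: 0.11
t 31.43 pos [ 0.5629 -0.0644  0.2344] w 0.11 F [ 4.8 -1.7  3.4]
turn/5deg [ 0.03 -0.07 -0.02] shift/3cm [-0.038 -0.084  0.122]
```

View pics/sc16.png

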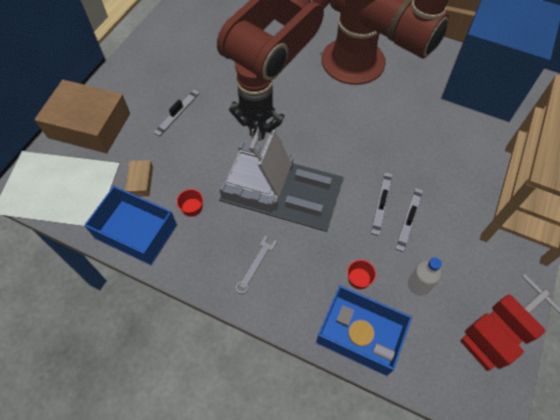

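```bash
python3 -m crank '[{"angular":[0,0,0],"delta_pos":[0,0.54,0.28],"gripper":0},{"angular":[0,0,0],"delta_pos":[0,0.59,0.34],"gripper":0},{"angular":[0,0,0],"delta_pos":[0,0.56,0.38],"gripper":0},{"angular":[0,0,0],"delta_pos":[0,0.52,0.42],"gripper":0},{"angular":[0,0,0],"delta_pos":[0,0.47,0.47],"gripper":0},{"angular":[0,0,0],"delta_pos":[0,0.42,0.52],"gripper":0},{"angular":[0,0,0],"delta_pos":[0,0,0],"gripper":0}]'
python3 - <<'E'
from h import *
J=(.554,-.0038,.128);a=np.radians(144)
need((*jig(J,[[0,.19*np.cos(a),0]])[0,:2],.05+.19*np.sin(a)),7.33)
E
```

```text
time: 32.4
tool_pos: [0.5746, -0.1563, 0.1602]
tool_rot: [0.001, 0.998, 0.063, 0.003]
contact_force: [7.4, -3.1, -1.0]
gripper_width: 0.111
t 32.4 pos [ 0.5746 -0.1563  0.1602] w 0.111 F [ 7.4 -3.1 -1. ]
turn/5deg [ 0.04 -0.06 -0.01] shift/3cm [-0.032 -0.006 -0.048]
```

```bash
python3 -m crank '[{"angular":[0,0,0],"delta_pos":[0,0.36,0.5],"gripper":0},{"angular":[0,0,0],"delta_pos":[0,0.3,0.56],"gripper":0},{"angular":[0,0,0],"delta_pos":[0,0.24,0.6],"gripper":0},{"angular":[0,0,0],"delta_pos":[0,0.17,0.62],"gripper":0},{"angular":[0,0,0],"delta_pos":[0,0.1,0.63],"gripper":0},{"angular":[0,0,0],"delta_pos":[0,0.03,0.6],"gripper":0},{"angular":[0,0,0],"delta_pos":[0,0,0],"gripper":0}]'
python3 - <<'E'
from h import *
J=(.554,-.0038,.128)
need((*jig(J,[[0,-.19,0]])[0,:2],.05),7.33)
E
```

```text
time: 33.28
tool_pos: [0.5785, -0.1904, 0.0531]
tool_rot: [-0.0, 0.998, 0.064, 0.002]
contact_force: [8.9, 0.6, -2.7]
gripper_width: 0.112
t 33.27 pos [ 0.5785 -0.1904  0.0531] w 0.112 F [ 8.9  0.6 -2.7]
turn/5deg [-0.   -0.04 -0.01] shift/3cm [-0.018  0.061  0.103]
```

```bash
python3 -m crank '[{"angular":[0,0,0],"delta_pos":[0,0,0.1],"gripper":0},{"angular":[0,0,0],"delta_pos":[0,0,0],"gripper":0}]'; python3 -m crank '[{"angular":[0,0,0],"delta_pos":[0,0,0.1],"gripper":0},{"angular":[0,0,0],"delta_pos":[0,0,0],"gripper":0}]'
python3 - <<'E'
from h import *
J=(.554,-.0038,.128)
c,im=grab("side"); crop(draw(im,c,[jig(J,p) for p in jigpolys(np.pi)]),230,150,350,260,5,"s17")
c,im=grab("wrist"); cv2.imwrite("pics/w17.png",draw(im,c,[jig(J,p) for p in jigpolys(np.pi)])[:,:,::-1])
E
```

```text
time: 33.52
tool_pos: [0.5786, -0.1904, 0.052]
tool_rot: [-0.0, 0.998, 0.064, 0.002]
contact_force: [5.3, 1.8, 2.3]
gripper_width: 0.107
time: 33.78
tool_pos: [0.5787, -0.1904, 0.0519]
tool_rot: [-0.0, 0.998, 0.064, 0.001]
contact_force: [-2.8, 4.7, 19.5]
gripper_width: 0.113
```

View pics/s17.png

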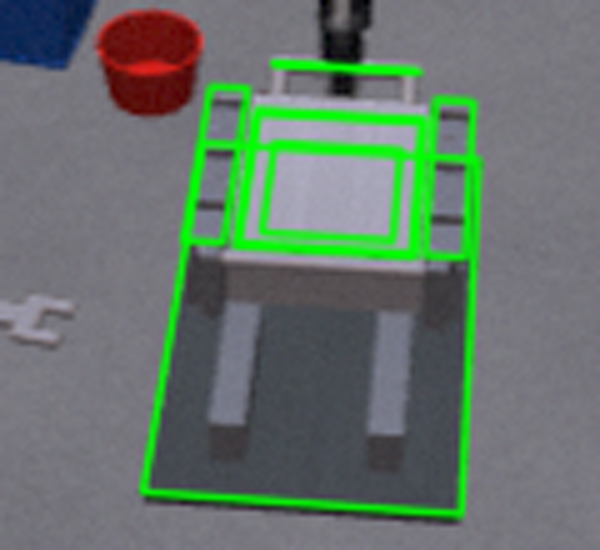

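View pics/w17.png

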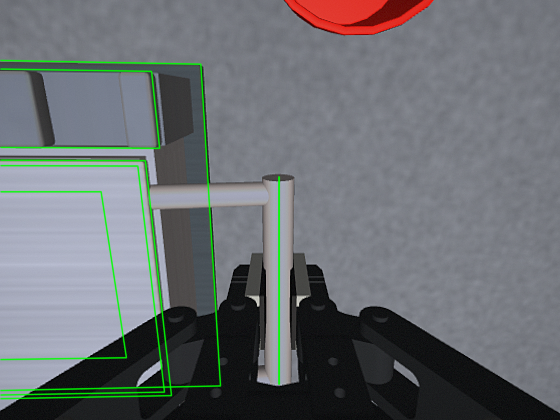

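```bash
python3 -m crank '[{"angular":[0,0,0],"delta_pos":[0,-0.03,-0.76],"gripper":0},{"angular":[0,0,0],"delta_pos":[0,-0.1,-0.65],"gripper":0},{"angular":[0,0,0],"delta_pos":[0,-0.17,-0.64],"gripper":0},{"angular":[0,0,0],"delta_pos":[0,-0.24,-0.62],"gripper":0},{"angular":[0,0,0],"delta_pos":[0,-0.3,-0.59],"gripper":0},{"angular":[0,0,0],"delta_pos":[0,-0.36,-0.56],"gripper":0},{"angular":[0,0,0],"delta_pos":[0,0,0],"gripper":0}]'
python3 - <<'E'
from h import *
J=(.554,-.0038,.128);a=np.radians(144)
need((*jig(J,[[0,.19*np.cos(a),0]])[0,:2],.05+.19*np.sin(a)),7.33)
c,im=grab("scene"); crop(im,195,100,375,240,4,"sc18")
E
```

```text
time: 34.75
tool_pos: [0.5741, -0.1558, 0.1646]
tool_rot: [0.002, 0.998, 0.064, 0.002]
contact_force: [5.3, -2.9, 4.6]
gripper_width: 0.11
t 34.75 pos [ 0.5741 -0.1558  0.1646] w 0.11 F [ 5.3 -2.9  4.6]
turn/5deg [ 0.05 -0.05  0.  ] shift/3cm [-0.019  0.012  0.099]
```

View pics/sc18.png

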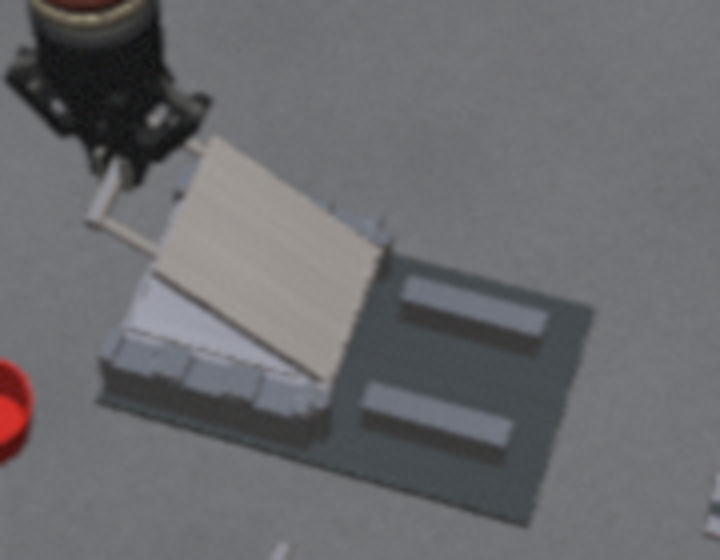

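```bash
python3 -m crank '[{"angular":[0,0,0],"delta_pos":[0,-0.42,-0.46],"gripper":0},{"angular":[0,0,0],"delta_pos":[0,-0.47,-0.44],"gripper":0},{"angular":[0,0,0],"delta_pos":[0,-0.52,-0.42],"gripper":0},{"angular":[0,0,0],"delta_pos":[0,-0.56,-0.36],"gripper":0},{"angular":[0,0,0],"delta_pos":[0,-0.59,-0.3],"gripper":0},{"angular":[0,0,0],"delta_pos":[0,-0.62,-0.24],"gripper":0},{"angular":[0,0,0],"delta_pos":[0,0,0],"gripper":0}]'
python3 - <<'E'
from h import *
J=(.554,-.0038,.128);a=np.radians(108)
need((*jig(J,[[0,.19*np.cos(a),0]])[0,:2],.05+.19*np.sin(a)),7.33)
E
```

```text
time: 35.67
tool_pos: [0.5626, -0.0634, 0.2364]
tool_rot: [0.005, 0.998, 0.064, 0.003]
contact_force: [-2.9, -6.1, 21.6]
gripper_width: 0.111
t 35.67 pos [ 0.5626 -0.0634  0.2364] w 0.111 F [-2.9 -6.1 21.6]
turn/5deg [ 0.12 -0.07 -0.01] shift/3cm [-0.031 -0.05   0.189]
```

```bash
python3 -m crank '[{"angular":[0,0,0],"delta_pos":[0,-0.66,-0.2],"gripper":0},{"angular":[0,0,0],"delta_pos":[0,-0.66,-0.12],"gripper":0},{"angular":[0,0,0],"delta_pos":[0,-0.66,-0.03],"gripper":0},{"angular":[0,0,0],"delta_pos":[0,-0.66,0.03],"gripper":0},{"angular":[0,0,0],"delta_pos":[0,-0.65,0.1],"gripper":0},{"angular":[0,0,0],"delta_pos":[0,-0.64,0.17],"gripper":0},{"angular":[0,0,0],"delta_pos":[0,0,0],"gripper":0}]'
python3 - <<'E'
from h import *
J=(.554,-.0038,.128);a=np.radians(72)
need((*jig(J,[[0,.19*np.cos(a),0]])[0,:2],.05+.19*np.sin(a)),7.33)
E
```

```text
time: 36.55
tool_pos: [0.547, 0.058, 0.2332]
tool_rot: [-0.001, 0.998, 0.064, 0.002]
contact_force: [1.6, 5.9, 9.2]
gripper_width: 0.114
t 36.55 pos [0.547  0.058  0.2332] w 0.114 F [1.6 5.9 9.2]
turn/5deg [-0.01 -0.06  0.01] shift/3cm [-0.032  0.116  0.082]
```

```bash
python3 -m crank '[{"angular":[0,0,0],"delta_pos":[0,-0.57,0.26],"gripper":0},{"angular":[0,0,0],"delta_pos":[0,-0.56,0.32],"gripper":0},{"angular":[0,0,0],"delta_pos":[0,-0.54,0.38],"gripper":0},{"angular":[0,0,0],"delta_pos":[0,-0.52,0.42],"gripper":0},{"angular":[0,0,0],"delta_pos":[0,-0.47,0.47],"gripper":0},{"angular":[0,0,0],"delta_pos":[0,-0.42,0.52],"gripper":0},{"angular":[0,0,0],"delta_pos":[0,0,0],"gripper":0}]'
python3 - <<'E'
from h import *
J=(.554,-.0038,.128);a=np.radians(36)
need((*jig(J,[[0,.19*np.cos(a),0]])[0,:2],.05+.19*np.sin(a)),7.33)
E
```

```text
time: 37.42
tool_pos: [0.5351, 0.151, 0.1605]
tool_rot: [-0.002, 0.998, 0.064, 0.002]
contact_force: [4.0, 11.7, 5.3]
gripper_width: 0.112
t 37.42 pos [0.5351 0.151  0.1605] w 0.112 F [ 4.  11.7  5.3]
turn/5deg [-0.05 -0.05  0.01] shift/3cm [-0.035  0.074 -0.038]
```

```bash
python3 -m crank '[{"angular":[0,0,0],"delta_pos":[0,-0.32,0.53],"gripper":0},{"angular":[0,0,0],"delta_pos":[0,-0.27,0.58],"gripper":0},{"angular":[0,0,0],"delta_pos":[0,-0.24,0.62],"gripper":0},{"angular":[0,0,0],"delta_pos":[0,-0.17,0.64],"gripper":0},{"angular":[0,0,0],"delta_pos":[0,-0.1,0.6],"gripper":0},{"angular":[0,0,0],"delta_pos":[0,-0.03,0.6],"gripper":0},{"angular":[0,0,0],"delta_pos":[0,0,0],"gripper":0}]'
python3 - <<'E'
from h import *
J=(.554,-.0038,.128);a=0
need((*jig(J,[[0,.19*np.cos(a),0]])[0,:2],.05+.19*np.sin(a)),7.33)
E
```

```text
time: 38.3
tool_pos: [0.5306, 0.1862, 0.0523]
tool_rot: [-0.004, 0.998, 0.063, 0.002]
contact_force: [5.9, 21.1, -2.7]
gripper_width: 0.111
t 38.3 pos [0.5306 0.1862 0.0523] w 0.111 F [ 5.9 21.1 -2.7]
turn/5deg [-0.1  -0.06 -0.01] shift/3cm [-0.036  0.046  0.076]
```

```bash
python3 -m crank '[{"angular":[0,0,0],"delta_pos":[0,0.1,0.1],"gripper":0},{"angular":[0,0,0],"delta_pos":[0,0,0.08],"gripper":0},{"angular":[0,0,0],"delta_pos":[0,0,0],"gripper":0}]'
```

```text
time: 38.67
tool_pos: [0.5307, 0.1861, 0.0485]
tool_rot: [-0.007, 0.998, 0.063, 0.002]
contact_force: [1.7, 31.2, 0.2]
gripper_width: 0.115
```

```bash
python3 -m crank '[{"angular":[0,0,0],"delta_pos":[0,-0.15,0],"gripper":0},{"angular":[0,0,0],"delta_pos":[0,-0.1,0.08],"gripper":0},{"angular":[0,0,0],"delta_pos":[0,0,0.04],"gripper":0},{"angular":[0,0,0],"delta_pos":[0,0,0],"gripper":0}]'
```

```text
time: 39.17
tool_pos: [0.5307, 0.1864, 0.0462]
tool_rot: [0.0, 0.998, 0.064, 0.001]
contact_force: [-1.1, 3.2, 12.3]
gripper_width: 0.113
```

```bash
python3 -m crank '[{"angular":[0,0,0],"delta_pos":[0,0,0.05],"gripper":0},{"angular":[0,0,0],"delta_pos":[0,0,-0.05],"gripper":0.4},{"angular":[0,0,0],"delta_pos":[0,0,0],"gripper":0.4},{"angular":[0,0,0],"delta_pos":[0,0,0],"gripper":0.4},{"angular":[0,0,0],"delta_pos":[0,0,-0.6],"gripper":0.4},{"angular":[0,0,0],"delta_pos":[0,0,-1],"gripper":0.4},{"angular":[0,0,0],"delta_pos":[0,0,-1],"gripper":0.4},{"angular":[0,0,0],"delta_pos":[0,0,-1],"gripper":0.4},{"angular":[0,0,0],"delta_pos":[0,0,-0.8],"gripper":0.4},{"angular":[0,0,0],"delta_pos":[0,0,0],"gripper":0.4}]'
python3 - <<'E'
from h import *
J=(.554,-.0038,.128)
c,im=grab("side"); crop(draw(im,c,[jig(J,p) for p in jigpolys(0)]),230,150,350,260,5,"s19")
c,im=grab("wrist"); cv2.imwrite("pics/w19.png",draw(im,c,[jig(J,p) for p in jigpolys(0)])[:,:,::-1])
for r in landmark_of("wrist","bar_a_grip"): print(r,onz(c,r["pixel"],.025))
for r in silhouettes("wrist","bar_a_grip"):
    m=r["mask"].astype(np.uint8)
    cs=max(cv2.findContours(m,0,2)[0],key=cv2.contourArea)
    P=np.array([onz(c,p[0],.010)[:2] for p in cs.astype(float)],np.float32)
    print(r["conf"],r["bbox"],cv2.minAreaRect(P))
need((.483,.268,.13),8)
E
```

```text
time: 40.42
tool_pos: [0.5315, 0.187, 0.1811]
tool_rot: [-0.0, 0.998, 0.064, 0.004]
contact_force: [-0.1, -0.2, -0.3]
gripper_width: 0.401
{'pixel': [178.0, 234.7], 'conf': 0.77} [0.48198542 0.26498627 0.025     ]
0.73 [270.9, 122.2, 539.4, 267.3] ((0.5312734246253967, 0.08177296817302704), (0.13070887327194214, 0.2187139242887497), 7.630227565765381)
0.63 [156.6, 112.0, 202.1, 305.3] ((0.49067971110343933, 0.2689259946346283), (0.17534516751766205, 0.030188318341970444), 8.552099227905273)
t 40.62 pos [0.5289 0.1865 0.1759] w 0.399 F [ 0.1  0.4 -0.8]
turn/5deg [ 0.01  0.   -0.14] shift/3cm [-1.136 -2.903  1.531]
```

View pics/s19.png

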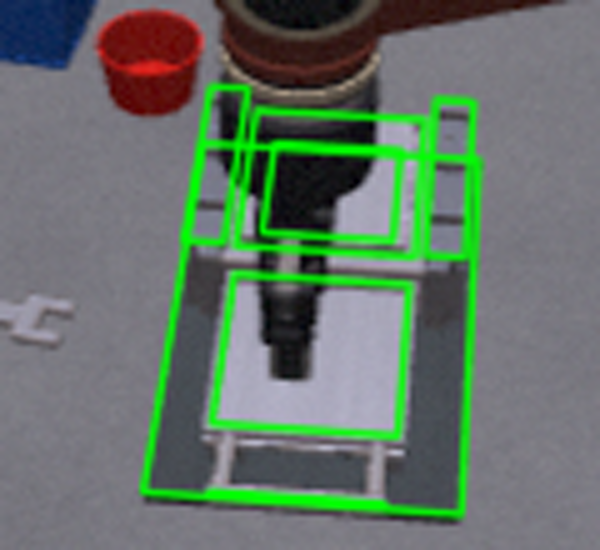

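View pics/w19.png

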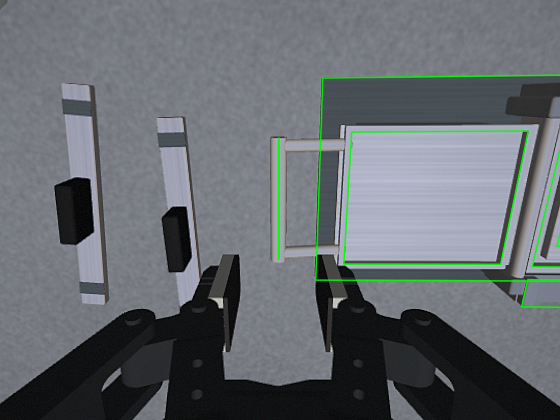

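```bash
python3 -m crank '[{"angular":[0,0,0],"delta_pos":[-0.3,-0.7,0],"gripper":0.45},{"angular":[0,0,0],"delta_pos":[-0.4,-1,0],"gripper":0.45},{"angular":[0,0,-0.2],"delta_pos":[-0.4,-0.9,0],"gripper":0.45},{"angular":[0,0,0],"delta_pos":[-0.1,-0.2,0],"gripper":0.45},{"angular":[0,0,0],"delta_pos":[0,0,0],"gripper":0.45}]'
python3 - <<'E'
from h import *
J=(.554,-.0038,.128)
c,im=grab("wrist","w20")
for r in landmark_of("wrist","bar_a_grip"): print(r,onz(c,r["pixel"],.025))
for r in silhouettes("wrist","bar_a_grip"):
    m=r["mask"].astype(np.uint8)
    cs=max(cv2.findContours(m,0,2)[0],key=cv2.contourArea)
    P=np.array([onz(c,p[0],.010)[:2] for p in cs.astype(float)],np.float32)
    print(r["conf"],r["bbox"],cv2.minAreaRect(P))
need((.483,.267,.031),8.4)
c,im=grab("side"); crop(im,230,150,350,260,5,"s20")
c,im=grab("scene"); crop(im,195,130,375,240,4,"sc20")
E
```

```text
time: 41.25
tool_pos: [0.4829, 0.2652, 0.1764]
tool_rot: [0.0, 0.997, 0.073, 0.001]
contact_force: [0.1, 0.1, 0.6]
gripper_width: 0.448
0.92 [257.4, 64.5, 289.8, 294.3] ((0.479553759098053, 0.26531293988227844), (0.19825881719589233, 0.022290853783488274), 8.749760627746582)
t 41.4 pos [0.4837 0.2647 0.177 ] w 0.447 F [0.5 0.5 0.1]
turn/5deg [ 0.01 -0.02 -0.03] shift/3cm [-0.01  -0.081  4.868]
```

View pics/w20.png

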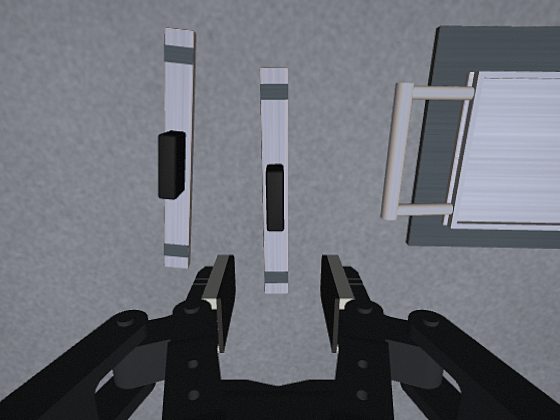

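View pics/s20.png

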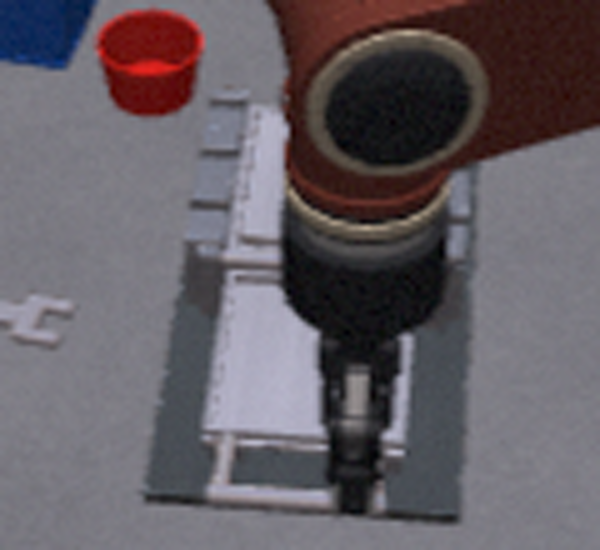

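View pics/sc20.png

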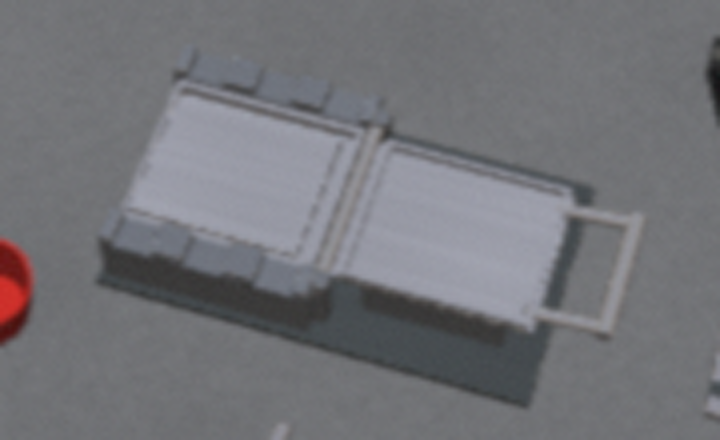

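```bash
python3 -m crank '[{"angular":[0,0,0],"delta_pos":[-0.1,-0.03,0.6],"gripper":0.45},{"angular":[0,0,0],"delta_pos":[0,0,0.9],"gripper":0.45},{"angular":[0,0,0],"delta_pos":[0,0,0.9],"gripper":0.45},{"angular":[0,0,0],"delta_pos":[0,0,0.9],"gripper":0.45},{"angular":[0,0,0],"delta_pos":[0,0,0.9],"gripper":0.45},{"angular":[0,0,0],"delta_pos":[0,0,0.6],"gripper":0.45},{"angular":[0,0,0],"delta_pos":[0,0,0],"gripper":0.45},{"angular":[0,0,0],"delta_pos":[0,0,0],"gripper":0},{"angular":[0,0,0],"delta_pos":[0,0,0],"gripper":0},{"angular":[0,0,0],"delta_pos":[0,0,0],"gripper":0},{"angular":[0,0,0],"delta_pos":[0,0,0],"gripper":0}]'
python3 -m crank '[{"angular":[0,0,0],"delta_pos":[0,0,-0.6],"gripper":0},{"angular":[0,0,0],"delta_pos":[0,0,-1],"gripper":0},{"angular":[0,0,0],"delta_pos":[0,0,-1],"gripper":0},{"angular":[0,0,0],"delta_pos":[0,0,-1],"gripper":0},{"angular":[0,0,0],"delta_pos":[0,0,0],"gripper":0}]'
python3 - <<'E'
from h import *
J=(.554,-.0038,.128)
c,im=grab("wrist","w21")
need((*jig(J,[[0,-.026,0]])[0,:2],.12),7.33)
E
```

```text
time: 42.88
tool_pos: [0.4816, 0.2663, 0.0346]
tool_rot: [-0.0, 0.997, 0.072, 0.002]
contact_force: [-0.6, 0.9, 4.9]
gripper_width: 0.151
time: 43.5
tool_pos: [0.4819, 0.2665, 0.1447]
tool_rot: [-0.001, 0.997, 0.072, 0.004]
contact_force: [-0.0, 0.6, -2.2]
gripper_width: 0.153
t 43.55 pos [0.4807 0.266  0.1424] w 0.151 F [ 0.4 -1.  -2. ]
turn/5deg [-0.   -0.05  0.19] shift/3cm [ 1.278 10.098  0.745]
```

View pics/w21.png

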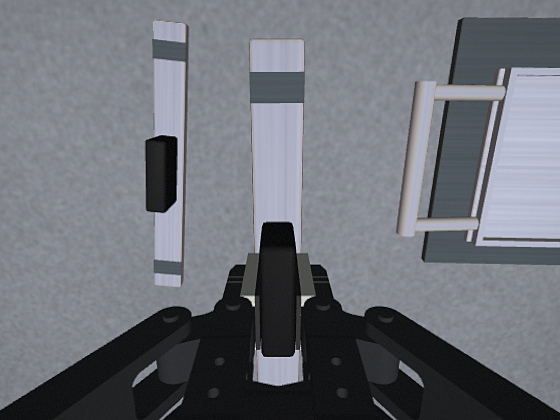

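```bash
python3 -m crank '[{"angular":[0,0.03,0.19],"delta_pos":[0,0.5,0],"gripper":0},{"angular":[0,0,0],"delta_pos":[0.13,1,0],"gripper":0},{"angular":[0,0,0],"delta_pos":[0.13,1,0],"gripper":0},{"angular":[0,0,0],"delta_pos":[0.13,1,0],"gripper":0},{"angular":[0,0,0],"delta_pos":[0.13,1,0],"gripper":0},{"angular":[0,0,0],"delta_pos":[0.13,1,0],"gripper":0},{"angular":[0,0,0],"delta_pos":[0.13,1,0],"gripper":0},{"angular":[0,0,0],"delta_pos":[0.13,1,0],"gripper":0},{"angular":[0,0,0],"delta_pos":[0.13,1,0],"gripper":0},{"angular":[0,0,0],"delta_pos":[0.1,1,0.3],"gripper":0},{"angular":[0,0,0],"delta_pos":[0,0.6,0.3],"gripper":0},{"angular":[0,0,0],"delta_pos":[0,0,0],"gripper":0}]'
python3 - <<'E'
from h import *
J=(.554,-.0038,.128)
c,im=grab("wrist"); st=state()
cv2.imwrite("pics/w22.png",im[:,:,::-1]); crop(im,150,20,400,180,3,"w22z")
need((*jig(J,[[0,-.026,0]])[0,:2],.12),7.33)
z=st["tool_pos"][2]-.0346+.010
R0=q2R(st["tool_rot"])
for row in (36,38,40,42,44,46,48): print(row, (R0.T@(onz(c,(277,row),z)-st["tool_pos"]))[:2].round(4))
E
```

```text
time: 45.05
tool_pos: [0.5516, -0.0311, 0.1211]
tool_rot: [-0.001, 0.998, 0.063, 0.0]
contact_force: [0.0, -0.1, -2.5]
gripper_width: 0.15
t 45.1 pos [ 0.5521 -0.0304  0.1219] w 0.149 F [-1.   0.1 -1.8]
turn/5deg [-0.01 -0.03 -0.01] shift/3cm [ 0.176 -0.003  0.065]
36 [0.0971 0.0019]
38 [0.0964 0.0019]
40 [0.0957 0.0019]
42 [0.095  0.0019]
44 [0.0943 0.0019]
46 [0.0936 0.0019]
48 [0.0929 0.0019]
```

View pics/w22z.png

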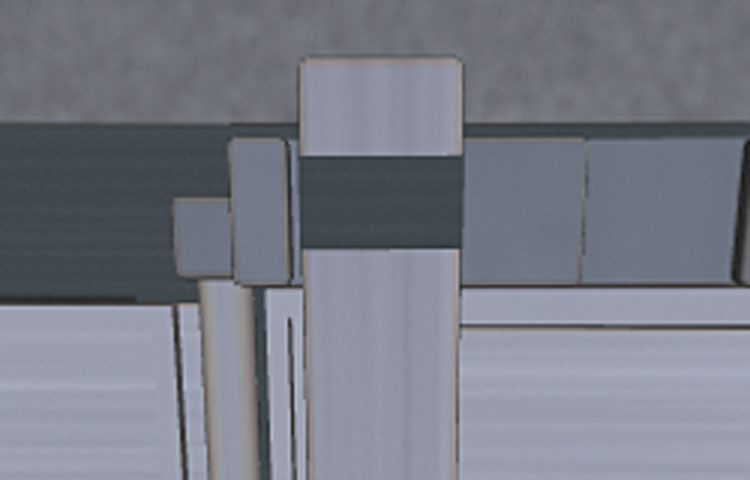

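View pics/w22.png

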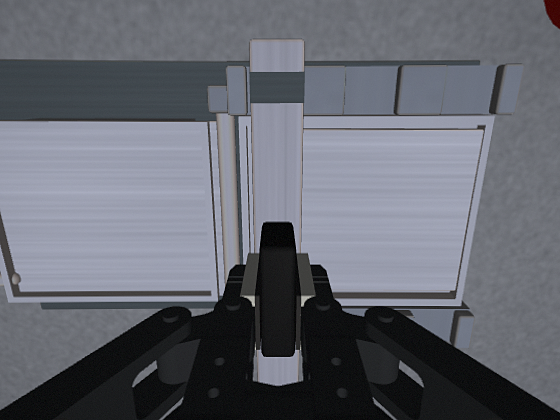

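```bash
python3 - <<'E'
from h import *
m=camera_model("wrist"); W=np.linalg.inv(m["mount"]); c=(m["camera_matrix"],m["dist_coeffs"],W[:3,:3],W[:3,3])
for x in (.025,.021,-.025,-.021): print(x,proj(c,[[x,0,-.0054],[x,0,-.0026]]).round(1).tolist())
print(proj(c,[[.011,.0,-.0],[.011,0,-.01]]))
E
```

```text
0.025 [[274.0, 239.3], [274.1, 236.4]]
0.021 [[274.0, 249.2], [274.1, 246.1]]
-0.025 [[274.4, 351.3], [274.5, 346.6]]
-0.021 [[274.4, 343.1], [274.4, 338.6]]
[[274.23781172 266.42810404]
 [274.01811642 279.10767723]]
```

```bash
python3 - <<'E'
from h import *
m=camera_model("wrist"); W=np.linalg.inv(m["mount"]); c=(m["camera_matrix"],m["dist_coeffs"],W[:3,:3],W[:3,3])
def f(p):
    x0,h,y0=p
    q=proj(c,[[x0+.025,0,-h],[x0-.025,0,-h],[x0+.1,0,-h+.03],[x0+.1,y0+.011,-h+.03],[x0+.1,y0-.011,-h+.03]])
    return np.r_[q[:3,1]-[222,355,39.3],q[3,0]-304.0,q[4,0]-250.2]
s=least_squares(f,(0,.005,0)); print(s.x,s.fun)
E
```

```text
[-0.00085313  0.00040232  0.00121192] [ 14.22256732 -10.26128568  -5.02157797   0.51472984  -0.51463577]
```

```bash
python3 - <<'E'
from h import *
m=camera_model("wrist"); W=np.linalg.inv(m["mount"]); c=(m["camera_matrix"],m["dist_coeffs"],W[:3,:3],W[:3,3])
def f(p):
    x0,h,y0=p
    q=proj(c,[[x0+.025,0,-h+.03],[x0-.025,0,-h],[x0+.1,0,-h+.03],[x0+.1,y0+.011,-h+.03],[x0+.1,y0-.011,-h+.03]])
    return np.r_[q[:3,1]-[222,355,39.3],q[3,0]-304.0,q[4,0]-250.2]
s=least_squares(f,(0,.005,0)); print(s.x,s.fun)
E
```

```text
[-0.00355662  0.00405494  0.00121072] [-2.57415652  1.12798374  1.1292693   1.02928295 -1.02909116]
```

```bash
python3 -m crank '[{"angular":[0,0,0],"delta_pos":[0.24,-0.03,0.1],"gripper":0},{"angular":[0,0,0],"delta_pos":[0,0,0.4],"gripper":0},{"angular":[0,0,0],"delta_pos":[0,0,0],"gripper":0}]'
python3 - <<'E'
from h import *
J=(.554,-.0038,.128)
c,im=grab("wrist"); crop(im,150,20,400,180,3,"w23z")
need((*jig(J,[[0,-.026,0]])[0,:2],.0866),7.33)
E
```

```text
time: 45.48
tool_pos: [0.5593, -0.0276, 0.1069]
tool_rot: [-0.0, 0.998, 0.065, 0.001]
contact_force: [-1.4, 1.1, -2.2]
gripper_width: 0.146
t 45.52 pos [ 0.5597 -0.0278  0.1075] w 0.145 F [ 0.  -0.3 -2. ]
turn/5deg [-0.   -0.04  0.01] shift/3cm [-0.086  0.05   0.697]
```

View pics/w23z.png

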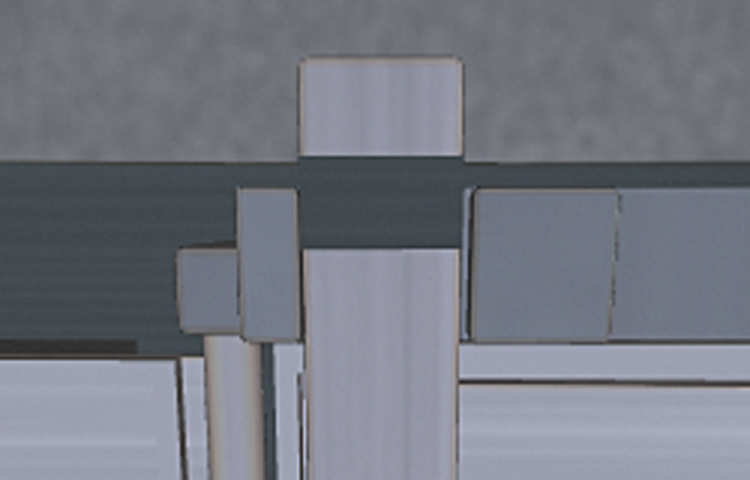

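```bash
python3 -m crank '[{"angular":[0,0,0],"delta_pos":[0,0.02,0.3],"gripper":0},{"angular":[0,0,0],"delta_pos":[0,0,0.25],"gripper":0},{"angular":[0,0,0],"delta_pos":[0,0,0.1],"gripper":0},{"angular":[0,0,0],"delta_pos":[0,0,0],"gripper":0}]'
python3 - <<'E'
from h import *
J=(.554,-.0038,.128)
c,im=grab("wrist"); crop(im,150,20,400,180,3,"w24z")
need((*jig(J,[[0,-.026,0]])[0,:2],.0866),7.33)
E
```

```text
time: 46.02
tool_pos: [0.5603, -0.029, 0.0886]
tool_rot: [-0.0, 0.998, 0.064, 0.002]
contact_force: [-0.8, -0.6, -2.0]
gripper_width: 0.146
t 46.08 pos [ 0.5606 -0.029   0.089 ] w 0.147 F [-0.1 -0.1 -2.5]
turn/5deg [ 0.   -0.06  0.  ] shift/3cm [-0.109  0.004  0.08 ]
```

View pics/w24z.png

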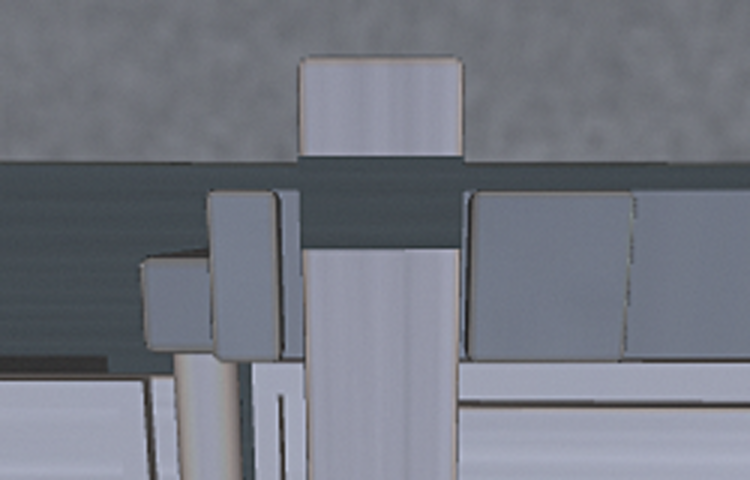

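```bash
python3 -m crank '[{"angular":[0,0,0],"delta_pos":[-0.05,-0.035,0],"gripper":0},{"angular":[0,0,0],"delta_pos":[0,0,0.1],"gripper":0},{"angular":[0,0,0],"delta_pos":[0,0,0.05],"gripper":0},{"angular":[0,0,0],"delta_pos":[0,0,0],"gripper":0}]'
python3 - <<'E'
from h import *
J=(.554,-.0038,.128)
c,im=grab("wrist"); crop(im,150,20,400,180,3,"w25z")
need((*jig(J,[[0,-.026,0]])[0,:2],.0866),7.33)
E
```

```text
time: 46.58
tool_pos: [0.5594, -0.0282, 0.0866]
tool_rot: [0.0, 0.998, 0.064, 0.003]
contact_force: [-5.3, 1.4, 8.5]
gripper_width: 0.147
t 46.62 pos [ 0.5594 -0.0282  0.0866] w 0.153 F [-5.3  0.3  8.5]
turn/5deg [ 0.   -0.06  0.01] shift/3cm [-0.074  0.039 -0.001]
```

View pics/w25z.png

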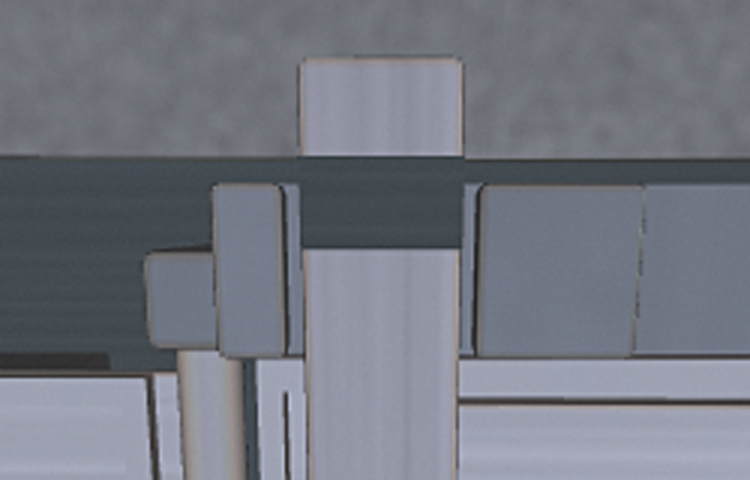

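```bash
python3 -m crank '[{"angular":[0,0,0],"delta_pos":[0,0,0],"gripper":0.32},{"angular":[0,0,0],"delta_pos":[0,0,0],"gripper":0.32},{"angular":[0,0,0],"delta_pos":[0,0,0],"gripper":0.32},{"angular":[0,0,0],"delta_pos":[0,0,-0.5],"gripper":0.32},{"angular":[0,0,0],"delta_pos":[0,0,-1],"gripper":0.32},{"angular":[0,0,0],"delta_pos":[0,0,-1],"gripper":0.32},{"angular":[0,0,0],"delta_pos":[0,0,-1],"gripper":0.32},{"angular":[0,0,0],"delta_pos":[0,0,-1],"gripper":0.32},{"angular":[0,0,0],"delta_pos":[0,0,0],"gripper":0.32}]'
python3 - <<'E'
from h import *
J=(.554,-.0038,.128)
c,im=grab("wrist")
polys=jigpolys(0)[1:3]+[box(-.1,.1,-.037,-.015,.062)]
cv2.imwrite("pics/w26.png",cv2.resize(draw(im,c,[jig(J,p) for p in polys]),None,fx=1.4,fy=1.4)[:,:,::-1])
for r in landmark_of("wrist","bar_a_grip"): print(r,onz(c,r["pixel"],.077), jig(J,[[0,-.026,.077]]))
need((.495,.352,.18),2.6)
E
```

```text
time: 47.75
tool_pos: [0.5602, -0.0285, 0.224]
tool_rot: [0.001, 0.998, 0.064, 0.006]
contact_force: [0.5, 0.2, 0.5]
gripper_width: 0.323
{'pixel': [276.6, 193.9], 'conf': 0.68} [ 0.56135785 -0.02944908  0.077     ] [[ 0.55731892 -0.0295873   0.077     ]]
t 47.85 pos [ 0.5582 -0.0282  0.2198] w 0.322 F [ 0.2 -0.5 -0.2]
turn/5deg [ 0.   -0.06  0.95] shift/3cm [ -1.531 -12.756   1.326]
```

View pics/w26.png

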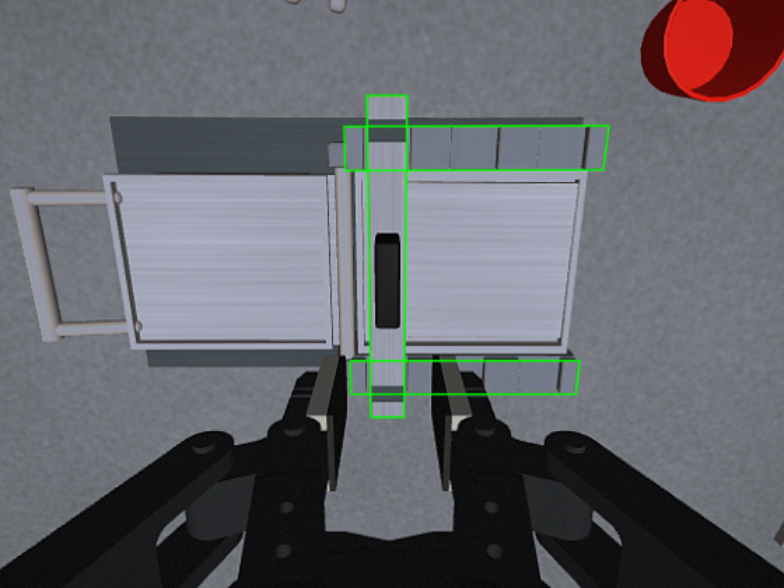

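```bash
python3 -m crank '[{"angular":[0,0,0.5],"delta_pos":[0,-0.3,0],"gripper":0.45},{"angular":[0,0,0.45],"delta_pos":[-0.1,-0.7,0],"gripper":0.45},{"angular":[0,0,0],"delta_pos":[-0.14,-1,0],"gripper":0.45},{"angular":[0,0,0],"delta_pos":[-0.14,-1,0],"gripper":0.45},{"angular":[0,0,0],"delta_pos":[-0.14,-1,0.1],"gripper":0.45},{"angular":[0,0,0],"delta_pos":[-0.14,-1,0.1],"gripper":0.45},{"angular":[0,0,0],"delta_pos":[-0.14,-1,0.1],"gripper":0.45},{"angular":[0,0,0],"delta_pos":[-0.14,-1,0.2],"gripper":0.45},{"angular":[0,0,0],"delta_pos":[-0.14,-1,0.2],"gripper":0.45},{"angular":[0,0,0],"delta_pos":[-0.14,-1,0.2],"gripper":0.45},{"angular":[0,0,0],"delta_pos":[-0.14,-1,0.2],"gripper":0.45},{"angular":[0,0,0],"delta_pos":[-0.14,-1,0.1],"gripper":0.45}]'
python3 -m crank '[{"angular":[0,0,0],"delta_pos":[-0.1,-1,0],"gripper":0.45},{"angular":[0,0,0],"delta_pos":[0,-0.7,0],"gripper":0.45},{"angular":[0,0,0],"delta_pos":[0,0,0],"gripper":0.45},{"angular":[0,0,0],"delta_pos":[0,0,0],"gripper":0.45}]'
cat >> h.py <<'E'
def seebar(tag,z=.010):
    c,im=grab("wrist",tag)
    for r in landmark_of("wrist","bar_a_grip"): print("lm",round(r["conf"],2),np.round(r["pixel"]),onz(c,r["pixel"],z+.015).round(4))
    for r in silhouettes("wrist","bar_a_grip"):
        m=r["mask"].astype(np.uint8)
        cs=max(cv2.findContours(m,0,2)[0],key=cv2.contourArea)
        P=np.array([onz(c,p[0],z)[:2] for p in cs.astype(float)],np.float32)
        print("sil",round(r["conf"],2),np.round(r["bbox"]),cv2.minAreaRect(P))
E
python3 - <<'E'
from h import *
seebar("w27")
need((.495,.352,.18),2.6)
E
```

```text
time: 49.35
tool_pos: [0.4955, 0.2996, 0.1807]
tool_rot: [0.001, 1.0, 0.023, 0.001]
contact_force: [-0.4, 0.9, -0.3]
gripper_width: 0.453
time: 49.85
tool_pos: [0.4917, 0.3493, 0.1828]
tool_rot: [0.0, 1.0, 0.023, 0.002]
contact_force: [0.1, 0.0, -0.6]
gripper_width: 0.452
t 50.0 pos [0.4919 0.3492 0.1834] w 0.45 F [-0.4  0.2 -0.5]
turn/5deg [ 0.   -0.06 -0.01] shift/3cm [ 0.107 -0.089  0.112]
```

View pics/w27.png

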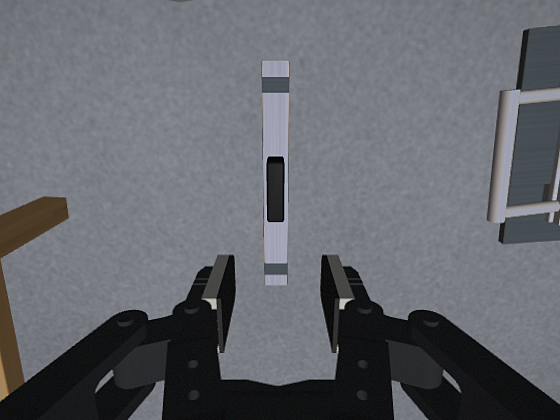

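```bash
python3 - <<'E'
from h import *
c=cam("wrist")
a=onz(c,(275.5,61),.01);b=onz(c,(276.5,285),.01);m=(a+b)/2
print(a,b,m,np.linalg.norm(a-b),np.degrees(np.arctan2(*(a-b)[[1,0]])))
for z in (0,.05,.1): print(z,onz(c,(67,205),z))
need((*m[:2],.034),2.6)
E
```

```text
[0.59342067 0.35379821 0.01      ] [0.3941338  0.34446466 0.01      ] [0.49377723 0.34913143 0.01      ] 0.19950532269303506 2.681472334342273
0 [4.62975247e-01 5.39150752e-01 5.55111512e-17]
0.05 [0.47995624 0.50887788 0.05      ]
0.1 [0.49693723 0.478605   0.1       ]
t 50.0 pos [0.4919 0.3492 0.1834] w 0.45 F [-0.4  0.2 -0.5]
turn/5deg [ 0.   -0.06 -0.01] shift/3cm [0.062 0.005 4.979]
```

```bash
python3 -m crank '[{"angular":[0,0,0],"delta_pos":[0.06,0,0.6],"gripper":0.45},{"angular":[0,0,0],"delta_pos":[0,0,0.9],"gripper":0.45},{"angular":[0,0,0],"delta_pos":[0,0,0.9],"gripper":0.45},{"angular":[0,0,0],"delta_pos":[0,0,0.9],"gripper":0.45},{"angular":[0,0,0],"delta_pos":[0,0,0.9],"gripper":0.45},{"angular":[0,0,0],"delta_pos":[0,0,0.75],"gripper":0.45},{"angular":[0,0,0],"delta_pos":[0,0,0],"gripper":0.45},{"angular":[0,0,0],"delta_pos":[0,0,0],"gripper":0},{"angular":[0,0,0],"delta_pos":[0,0,0],"gripper":0},{"angular":[0,0,0],"delta_pos":[0,0,0],"gripper":0},{"angular":[0,0,0],"delta_pos":[0,0,0],"gripper":0}]'
python3 -m crank '[{"angular":[0,0,0],"delta_pos":[0,0,-0.6],"gripper":0},{"angular":[0,0,0],"delta_pos":[0,0,-1],"gripper":0},{"angular":[0,0,0],"delta_pos":[0,0,-1],"gripper":0},{"angular":[0,0,0],"delta_pos":[0,0,-1],"gripper":0},{"angular":[0,0,0],"delta_pos":[0,0,0],"gripper":0}]'
python3 - <<'E'
from h import *
J=(.554,-.0038,.128)
c,im=grab("wrist","w28")
need((*jig(J,[[0,-.076,0]])[0,:2],.12),7.33)
E
```

```text
time: 51.38
tool_pos: [0.4949, 0.3505, 0.036]
tool_rot: [-0.0, 1.0, 0.023, 0.003]
contact_force: [-0.7, -0.8, 1.7]
gripper_width: 0.148
time: 52.0
tool_pos: [0.4956, 0.3512, 0.147]
tool_rot: [-0.002, 1.0, 0.023, 0.006]
contact_force: [1.1, 0.3, -2.4]
gripper_width: 0.148
t 52.05 pos [0.4943 0.3505 0.1445] w 0.143 F [ 0.4 -0.4 -1.3]
turn/5deg [-0.01 -0.09 -0.94] shift/3cm [ 0.467 14.5    0.817]
```

View pics/w28.png

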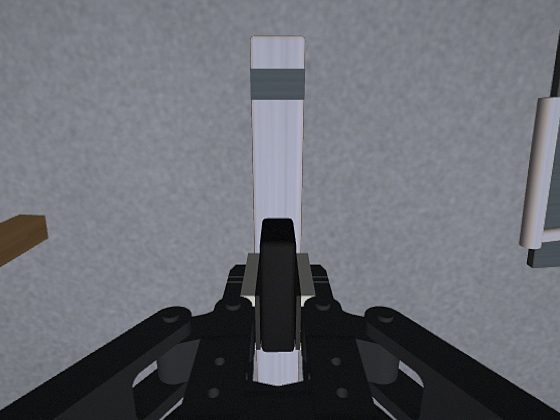

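```bash
python3 -m crank '[{"angular":[0,-0.05,-0.47],"delta_pos":[0,0,-0.3],"gripper":0},{"angular":[0,-0.05,-0.47],"delta_pos":[0,0.5,-0.3],"gripper":0},{"angular":[0,0,0],"delta_pos":[0.03,1,0],"gripper":0},{"angular":[0,0,0],"delta_pos":[0.03,1,0],"gripper":0},{"angular":[0,0,0],"delta_pos":[0.03,1,0],"gripper":0},{"angular":[0,0,0],"delta_pos":[0.03,1,0],"gripper":0},{"angular":[0,0,0],"delta_pos":[0.03,1,0],"gripper":0},{"angular":[0,0,0],"delta_pos":[0.03,1,0],"gripper":0},{"angular":[0,0,0],"delta_pos":[0.03,1,0],"gripper":0},{"angular":[0,0,0],"delta_pos":[0.03,1,0],"gripper":0},{"angular":[0,0,0],"delta_pos":[0.03,1,0],"gripper":0},{"angular":[0,0,0],"delta_pos":[0.03,1,0],"gripper":0}]'
python3 -m crank '[{"angular":[0,0,0],"delta_pos":[0.03,1,0],"gripper":0},{"angular":[0,0,0],"delta_pos":[0.03,1,0],"gripper":0},{"angular":[0,0,0],"delta_pos":[0.03,1,0],"gripper":0},{"angular":[0,0,0],"delta_pos":[0,0.9,0],"gripper":0},{"angular":[0,0,0],"delta_pos":[0,0,0],"gripper":0},{"angular":[0,0,0],"delta_pos":[0,0,0],"gripper":0}]'
python3 - <<'E'
from h import *
J=(.554,-.0038,.128)
c,im=grab("wrist","w29")
need((*jig(J,[[0.001,-.076,0]])[0,:2],.12),7.33)
E
```

```text
time: 53.55
tool_pos: [0.5407, 0.0378, 0.1585]
tool_rot: [-0.0, 0.998, 0.064, -0.004]
contact_force: [0.3, 0.0, -2.4]
gripper_width: 0.149
time: 54.3
tool_pos: [0.5586, -0.0763, 0.1592]
tool_rot: [-0.001, 0.998, 0.064, -0.003]
contact_force: [0.8, -0.2, -1.4]
gripper_width: 0.146
t 54.35 pos [ 0.5588 -0.0761  0.1596] w 0.15 F [ 0.1  0.3 -1.1]
turn/5deg [-0.01  0.06  0.  ] shift/3cm [0.183 0.123 1.321]
```

View pics/w29.png

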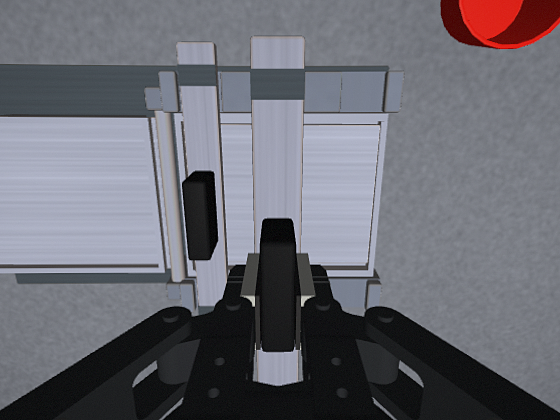

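```bash
python3 -m crank '[{"angular":[0,0.06,0],"delta_pos":[0.18,0.1,0.3],"gripper":0},{"angular":[0,0,0],"delta_pos":[0,0,0.7],"gripper":0},{"angular":[0,0,0],"delta_pos":[0,0,0.6],"gripper":0},{"angular":[0,0,0],"delta_pos":[0,0,0.3],"gripper":0},{"angular":[0,0,0],"delta_pos":[0,0,0],"gripper":0}]'
python3 - <<'E'
from h import *
J=(.554,-.0038,.128)
c,im=grab("wrist"); crop(im,130,20,410,190,2.7,"w30")
need((*jig(J,[[0.001,-.076,0]])[0,:2],.088),7.33)
E
```

```text
time: 54.98
tool_pos: [0.5644, -0.079, 0.1022]
tool_rot: [-0.001, 0.998, 0.064, -0.0]
contact_force: [-0.5, 0.3, -2.7]
gripper_width: 0.149
t 55.02 pos [ 0.5651 -0.0792  0.1034] w 0.146 F [ 0.   0.1 -1.1]
turn/5deg [-0.   -0.01 -0.01] shift/3cm [-0.014 -0.007  0.512]
```

View pics/w30.png

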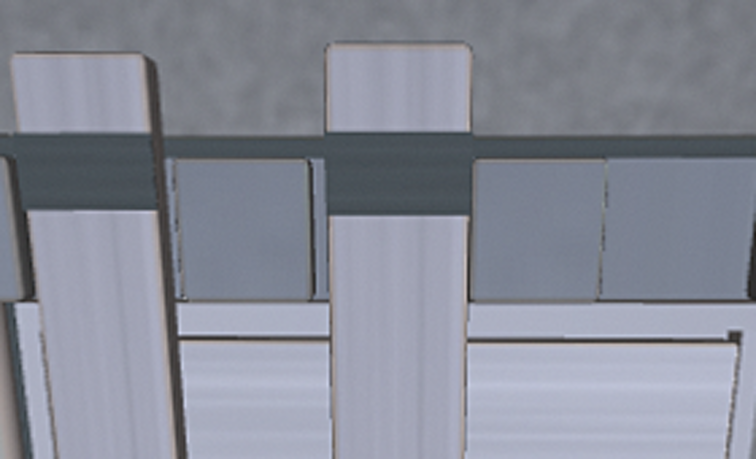

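```bash
python3 -m crank '[{"angular":[0,0,0],"delta_pos":[0,-0.035,0.2],"gripper":0},{"angular":[0,0,0],"delta_pos":[0,0,0.15],"gripper":0},{"angular":[0,0,0],"delta_pos":[0,0,0],"gripper":0}]'
python3 - <<'E'
from h import *
J=(.554,-.0038,.128)
c,im=grab("wrist"); crop(im,130,20,410,190,2.7,"w31")
need((*jig(J,[[0.001,-.076,0]])[0,:2],.088),7.33)
E
```

```text
time: 55.4
tool_pos: [0.5649, -0.0781, 0.0929]
tool_rot: [-0.0, 0.998, 0.064, 0.0]
contact_force: [0.1, -0.1, -1.8]
gripper_width: 0.149
t 55.45 pos [ 0.5651 -0.0782  0.0932] w 0.149 F [ 0.3  0.3 -1.9]
turn/5deg [-0.   -0.02 -0.01] shift/3cm [-0.017  0.027  0.172]
```

View pics/w31.png

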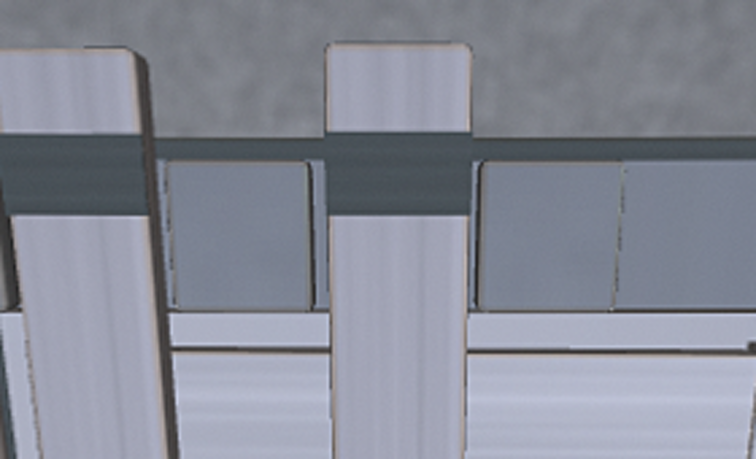

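```bash
python3 -m crank '[{"angular":[0,0,0],"delta_pos":[0,-0.01,0.12],"gripper":0},{"angular":[0,0,0],"delta_pos":[0,0,0.08],"gripper":0},{"angular":[0,0,0],"delta_pos":[0,0,0],"gripper":0}]'
```

```text
time: 55.82
tool_pos: [0.5654, -0.078, 0.0879]
tool_rot: [-0.0, 0.998, 0.064, 0.001]
contact_force: [-2.9, 1.0, 1.4]
gripper_width: 0.149
```

```bash
python3 -m crank '[{"angular":[0,0,0],"delta_pos":[0,0,0.05],"gripper":0},{"angular":[0,0,0],"delta_pos":[0,0,0],"gripper":0}]'
python3 -m crank '[{"angular":[0,0,0],"delta_pos":[0,0,0],"gripper":0.32},{"angular":[0,0,0],"delta_pos":[0,0,0],"gripper":0.32},{"angular":[0,0,0],"delta_pos":[0,0,0],"gripper":0.32},{"angular":[0,0,0],"delta_pos":[0,0,-0.5],"gripper":0.32},{"angular":[0,0,0],"delta_pos":[0,0,-1],"gripper":0.32},{"angular":[0,0,0],"delta_pos":[0,0,-1],"gripper":0.32},{"angular":[0,0,0],"delta_pos":[0,0,-1],"gripper":0.32},{"angular":[0,0,0],"delta_pos":[0,0,-0.5],"gripper":0.32},{"angular":[0,0,0],"delta_pos":[0,0,0],"gripper":0.32}]'
python3 - <<'E'
from h import *
J=(.554,-.0038,.128)
c,im=grab("wrist")
polys=jigpolys(0)[1:3]+[box(-.1,.1,-.037,-.015,.062),box(-.1,.1,-.087,-.065,.062)]
cv2.imwrite("pics/w32.png",cv2.resize(draw(im,c,[jig(J,p) for p in polys]),None,fx=1.4,fy=1.4)[:,:,::-1])
need((.445,-.412,.18),-7.5)
E
```

```text
time: 56.08
tool_pos: [0.5654, -0.078, 0.0879]
tool_rot: [-0.0, 0.998, 0.064, 0.001]
contact_force: [-7.2, 1.2, 10.4]
gripper_width: 0.152
time: 57.2
tool_pos: [0.5657, -0.0782, 0.2075]
tool_rot: [0.0, 0.998, 0.064, 0.002]
contact_force: [0.3, -0.1, -0.2]
gripper_width: 0.322
t 57.25 pos [ 0.5649 -0.078   0.2058] w 0.317 F [-0.4  0.8 -0.1]
turn/5deg [-0.   -0.02  2.96] shift/3cm [-2.511 11.562  0.86 ]
```

View pics/w32.png

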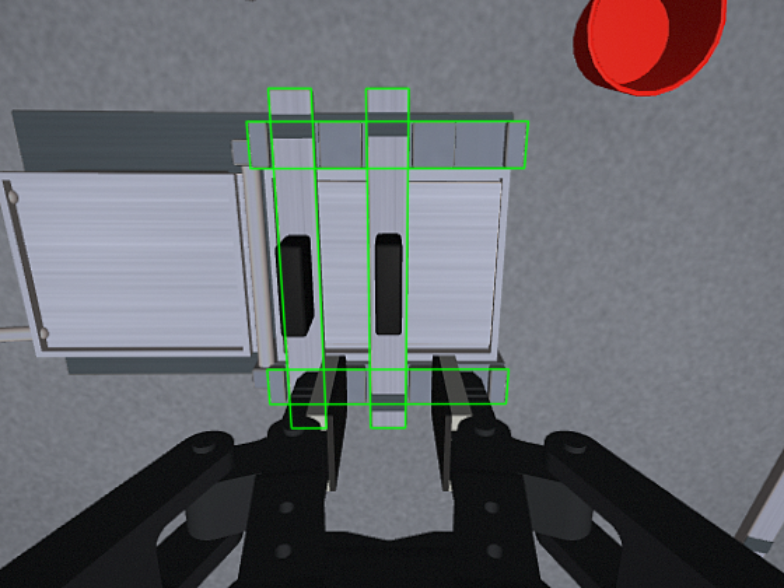

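Both bars sit centred on the overlay (within ~1 px). Now bar b.

```bash
python3 -m crank '[{"angular":[0,0,1],"delta_pos":[0,0,0],"gripper":0.45},{"angular":[0,0,1],"delta_pos":[0,0,0],"gripper":0.45},{"angular":[0,0,0.96],"delta_pos":[0,0,0],"gripper":0.45},{"angular":[0,0,0],"delta_pos":[-0.2,0.7,0],"gripper":0.45},{"angular":[0,0,0],"delta_pos":[-0.25,1,0],"gripper":0.45},{"angular":[0,0,0],"delta_pos":[-0.25,1,0],"gripper":0.45},{"angular":[0,0,0],"delta_pos":[-0.25,1,0.1],"gripper":0.45},{"angular":[0,0,0],"delta_pos":[-0.25,1,0.1],"gripper":0.45},{"angular":[0,0,0],"delta_pos":[-0.25,1,0.1],"gripper":0.45},{"angular":[0,0,0],"delta_pos":[-0.25,1,0.1],"gripper":0.45},{"angular":[0,0,0],"delta_pos":[-0.2,1,0.1],"gripper":0.45},{"angular":[0,0,0],"delta_pos":[-0.2,1,0.1],"gripper":0.45}]'
python3 -m crank '[{"angular":[0,0,0],"delta_pos":[-0.2,1,0.1],"gripper":0.45},{"angular":[0,0,0],"delta_pos":[-0.1,0.8,0],"gripper":0.45},{"angular":[0,0,0],"delta_pos":[-0.1,0.5,0],"gripper":0.45},{"angular":[0,0,0],"delta_pos":[0,0,0],"gripper":0.45},{"angular":[0,0,0],"delta_pos":[0,0,0],"gripper":0.45}]'
python3 - <<'E'
from h import *
seebar("w33")
need((.445,-.412,.18),-7.5)
E
```

```text
time: 58.75
tool_pos: [0.4672, -0.3287, 0.1851]
tool_rot: [-0.001, 0.998, -0.065, -0.001]
contact_force: [-0.4, -0.1, -0.8]
gripper_width: 0.452
time: 59.38
tool_pos: [0.4478, -0.3947, 0.1844]
tool_rot: [-0.0, 0.998, -0.065, 0.001]
contact_force: [0.3, 0.7, -0.4]
gripper_width: 0.448
t 59.52 pos [ 0.4479 -0.3946  0.1846] w 0.453 F [-0.2 -0.2 -0.2]
turn/5deg [-0.01 -0.02  0.01] shift/3cm [-0.021  0.587  0.154]
```

View pics/w33.png

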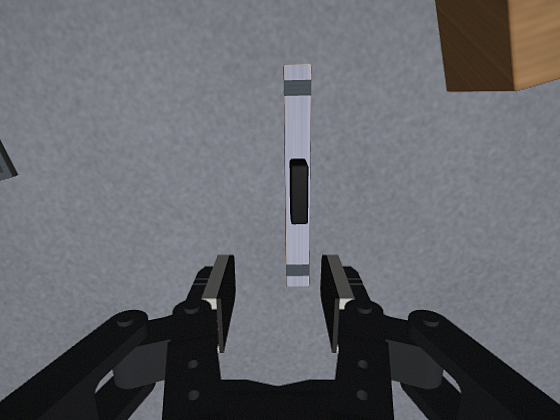

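```bash
python3 - <<'E'
from h import *
c=cam("wrist")
a=onz(c,(297.5,65),.01);b=onz(c,(298.3,287),.01);m=(a+b)/2
an=np.degrees(np.arctan2(*(a-b)[[1,0]]))
print(m,np.linalg.norm(a-b),an)
for z in (0,.05,.1): print(z,onz(c,(447,91),z))
need((*m[:2],.034),an)
E
```

```text
[ 0.44400123 -0.41348309  0.01      ] 0.1997634794531488 -6.273503165922795
0 [ 0.50712107 -0.5463759   0.        ]
0.05 [ 0.50986253 -0.52381408  0.05      ]
0.1 [ 0.51260398 -0.50125227  0.1       ]
t 59.52 pos [ 0.4479 -0.3946  0.1846] w 0.453 F [-0.2 -0.2 -0.2]
turn/5deg [-0.01 -0.02 -0.23] shift/3cm [-0.062  0.639  5.021]
```

```bash
python3 -m crank '[{"angular":[0,0,-0.23],"delta_pos":[-0.06,0.3,0.4],"gripper":0.45},{"angular":[0,0,0],"delta_pos":[0,0.34,0.9],"gripper":0.45},{"angular":[0,0,0],"delta_pos":[0,0,0.9],"gripper":0.45},{"angular":[0,0,0],"delta_pos":[0,0,0.9],"gripper":0.45},{"angular":[0,0,0],"delta_pos":[0,0,0.9],"gripper":0.45},{"angular":[0,0,0],"delta_pos":[0,0,0.7],"gripper":0.45},{"angular":[0,0,0],"delta_pos":[0,0,0.3],"gripper":0.45},{"angular":[0,0,0],"delta_pos":[0,0,0],"gripper":0.45},{"angular":[0,0,0],"delta_pos":[0,0,0],"gripper":0},{"angular":[0,0,0],"delta_pos":[0,0,0],"gripper":0},{"angular":[0,0,0],"delta_pos":[0,0,0],"gripper":0},{"angular":[0,0,0],"delta_pos":[0,0,0],"gripper":0}]'
python3 -m crank '[{"angular":[0,0,0],"delta_pos":[0,0,-0.6],"gripper":0},{"angular":[0,0,0],"delta_pos":[0,0,-1],"gripper":0},{"angular":[0,0,0],"delta_pos":[0,0,-1],"gripper":0},{"angular":[0,0,0],"delta_pos":[0,0,-1],"gripper":0},{"angular":[0,0,0],"delta_pos":[0,0,0],"gripper":0}]'
python3 - <<'E'
from h import *
J=(.554,-.0038,.128)
c,im=grab("wrist","w34")
need((*jig(J,[[0.001,-.126,0]])[0,:2],.12),7.33)
E
```

```text
time: 61.02
tool_pos: [0.4445, -0.4147, 0.0359]
tool_rot: [0.001, 0.998, -0.055, 0.002]
contact_force: [1.7, 1.5, 6.1]
gripper_width: 0.148
time: 61.65
tool_pos: [0.4446, -0.4157, 0.146]
tool_rot: [0.002, 0.998, -0.055, 0.003]
contact_force: [0.2, -0.3, -2.4]
gripper_width: 0.149
t 61.7 pos [ 0.4437 -0.4146  0.1435] w 0.148 F [-0.2  0.3 -3.1]
turn/5deg [ 0.02 -0.03 -2.74] shift/3cm [ 5.426 -8.911  0.783]
```

View pics/w34.png

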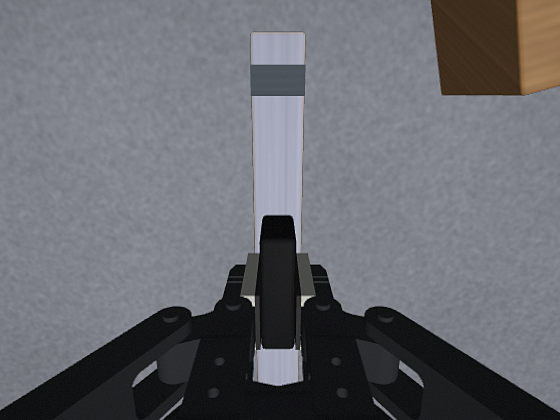

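```bash
python3 -m crank '[{"angular":[0,0,-0.9],"delta_pos":[0,0,0],"gripper":0},{"angular":[0,0,-0.95],"delta_pos":[0,0,0],"gripper":0},{"angular":[0,0,-0.89],"delta_pos":[0,0,0],"gripper":0},{"angular":[0,0,0],"delta_pos":[0.4,-0.7,0],"gripper":0},{"angular":[0,0,0],"delta_pos":[0.6,-1,0],"gripper":0},{"angular":[0,0,0],"delta_pos":[0.6,-1,0],"gripper":0},{"angular":[0,0,0],"delta_pos":[0.6,-1,0],"gripper":0},{"angular":[0,0,0],"delta_pos":[0.6,-1,0],"gripper":0},{"angular":[0,0,0],"delta_pos":[0.6,-1,0],"gripper":0},{"angular":[0,0,0],"delta_pos":[0.6,-1,0],"gripper":0},{"angular":[0,0,0],"delta_pos":[0.6,-1,0],"gripper":0},{"angular":[0,0,0],"delta_pos":[0.5,-0.8,0],"gripper":0}]'
python3 -m crank '[{"angular":[0,0,0],"delta_pos":[0.2,-0.3,0],"gripper":0},{"angular":[0,0,0],"delta_pos":[0,0,0],"gripper":0},{"angular":[0,0,0],"delta_pos":[0,0,0],"gripper":0}]'
python3 - <<'E'
from h import *
J=(.554,-.0038,.128)
c,im=grab("wrist","w35")
need((*jig(J,[[0.0,-.126,0]])[0,:2],.105),7.33)
E
```

```text
time: 63.2
tool_pos: [0.562, -0.1388, 0.141]
tool_rot: [-0.001, 0.998, 0.064, -0.0]
contact_force: [0.3, 0.0, -2.4]
gripper_width: 0.145
time: 63.58
tool_pos: [0.5669, -0.1325, 0.1424]
tool_rot: [-0.0, 0.998, 0.064, 0.0]
contact_force: [1.0, -0.2, -2.7]
gripper_width: 0.146
t 63.62 pos [ 0.567  -0.1327  0.1425] w 0.148 F [ 0.3  0.3 -3.4]
turn/5deg [-0.   -0.01 -0.01] shift/3cm [ 0.118 -0.118  1.251]
```

View pics/w35.png

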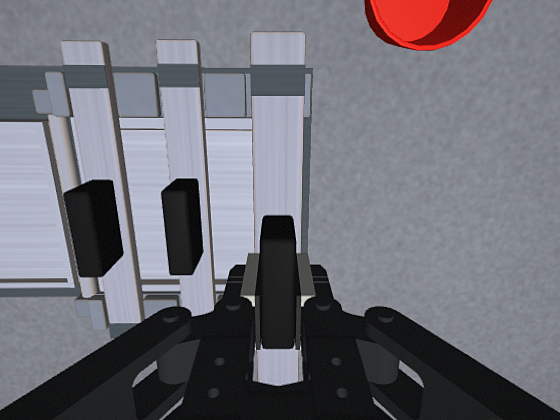

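```bash
python3 -m crank '[{"angular":[0,0,0],"delta_pos":[0.12,-0.13,0.2],"gripper":0},{"angular":[0,0,0],"delta_pos":[0,0,0.6],"gripper":0},{"angular":[0,0,0],"delta_pos":[0,0,0.5],"gripper":0},{"angular":[0,0,0],"delta_pos":[0,0,0.2],"gripper":0},{"angular":[0,0,0],"delta_pos":[0,0,0],"gripper":0}]'
python3 - <<'E'
from h import *
J=(.554,-.0038,.128)
c,im=grab("wrist"); crop(im,130,20,410,190,2.7,"w36")
need((*jig(J,[[0.0,-.126,0]])[0,:2],.088),7.33)
E
```

```text
time: 64.25
tool_pos: [0.57, -0.1275, 0.0966]
tool_rot: [-0.001, 0.998, 0.064, -0.0]
contact_force: [-0.3, -0.3, -2.2]
gripper_width: 0.147
t 64.3 pos [ 0.5706 -0.1276  0.0975] w 0.148 F [ 0.2  0.2 -1.9]
turn/5deg [-0.   -0.02  0.  ] shift/3cm [-0.021  0.036  0.318]
```

View pics/w36.png

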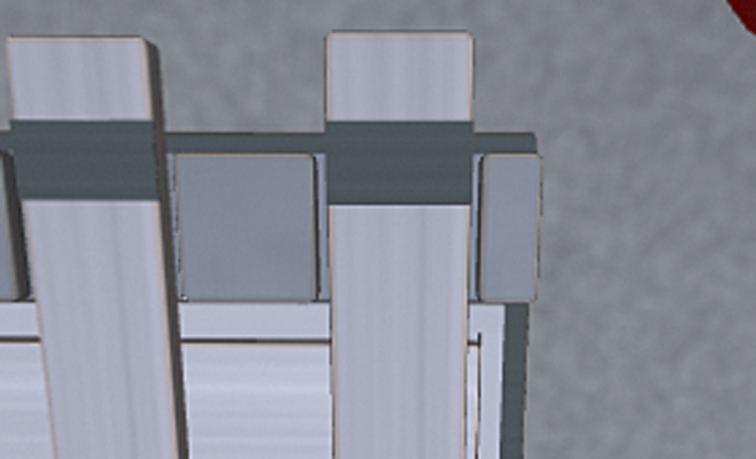

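```bash
python3 -m crank '[{"angular":[0,0,0],"delta_pos":[0,0,0.15],"gripper":0},{"angular":[0,0,0],"delta_pos":[0,0,0.15],"gripper":0},{"angular":[0,0,0],"delta_pos":[0,0,0.08],"gripper":0},{"angular":[0,0,0],"delta_pos":[0,0,0],"gripper":0}]'
python3 - <<'E'
from h import *
c,im=grab("wrist"); crop(im,130,20,410,190,2.7,"w37")
E
```

```text
time: 64.8
tool_pos: [0.5709, -0.1277, 0.0879]
tool_rot: [-0.0, 0.998, 0.064, 0.001]
contact_force: [-4.3, 1.8, 4.9]
gripper_width: 0.149
```

View pics/w37.png

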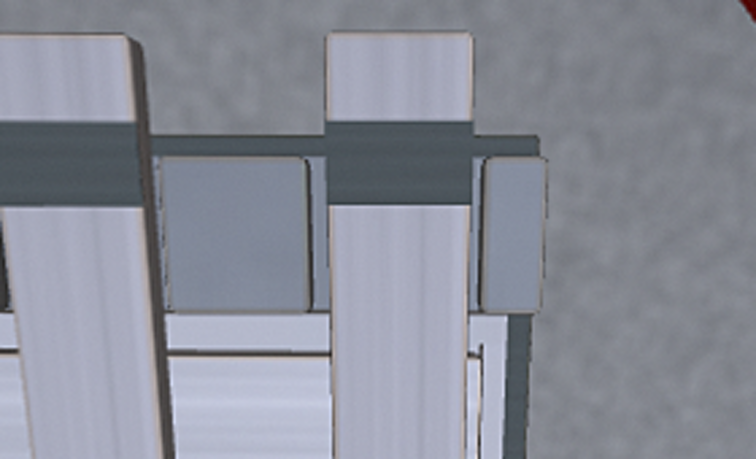

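Seated, ends level with the neighbour bar. Release and rise.

```bash
python3 -m crank '[{"angular":[0,0,0],"delta_pos":[0,0,0.04],"gripper":0},{"angular":[0,0,0],"delta_pos":[0,0,0],"gripper":0.32},{"angular":[0,0,0],"delta_pos":[0,0,0],"gripper":0.32},{"angular":[0,0,0],"delta_pos":[0,0,0],"gripper":0.32},{"angular":[0,0,0],"delta_pos":[0,0,-0.5],"gripper":0.32},{"angular":[0,0,0],"delta_pos":[0,0,-1],"gripper":0.32},{"angular":[0,0,0],"delta_pos":[0,0,-1],"gripper":0.32},{"angular":[0,0,0],"delta_pos":[0,-0.6,-1],"gripper":0.32},{"angular":[0,0,0],"delta_pos":[-0.6,-0.7,-1],"gripper":0.32},{"angular":[0,0,0],"delta_pos":[-0.8,-0.5,-0.5],"gripper":0.32},{"angular":[0,0,0],"delta_pos":[-0.6,0,0],"gripper":0.32},{"angular":[0,0,0],"delta_pos":[0,0,0],"gripper":0.32}]'
python3 - <<'E'
from h import *
J=(.554,-.0038,.128)
c,im=grab("wrist")
polys=jigpolys(0)[1:3]+[box(-.1,.1,y-.011,y+.011,.062) for y in(-.026,-.076,-.126)]
cv2.imwrite("pics/w38.png",cv2.resize(draw(im,c,[jig(J,p) for p in polys]),None,fx=1.4,fy=1.4)[:,:,::-1])
print(state()["time"],state()["tool_pos"])
E
```

```text
time: 66.35
tool_pos: [0.5037, -0.0818, 0.2365]
tool_rot: [0.0, 0.998, 0.064, 0.002]
contact_force: [0.4, 0.8, 0.5]
gripper_width: 0.321
66.4 [ 0.50410837 -0.0818331   0.23605967]
```

View pics/w38.png

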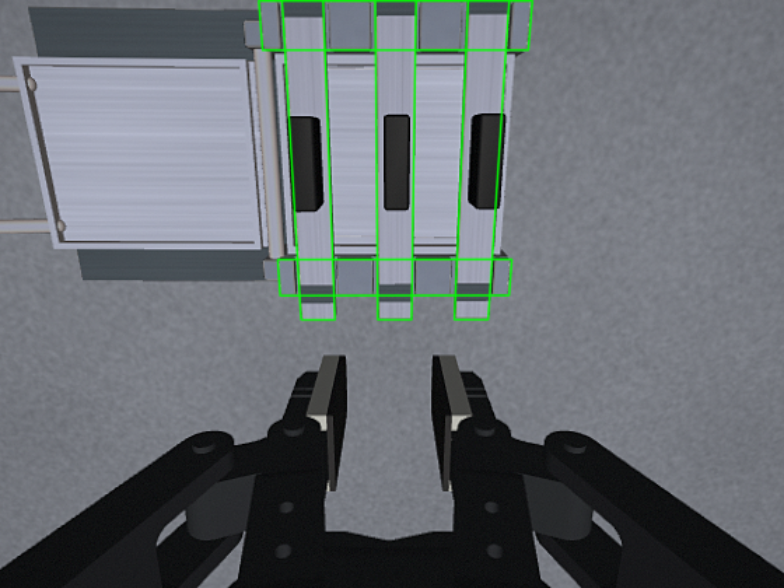

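```bash
python3 -m crank '[{"angular":[0,0,0],"delta_pos":[-1,0,-0.5],"gripper":0.32},{"angular":[0,0,0],"delta_pos":[-1,0,-0.5],"gripper":0.32},{"angular":[0,0,0],"delta_pos":[-0.8,0,-0.5],"gripper":0.32},{"angular":[0,0,0],"delta_pos":[0,0,0],"gripper":0.32}]'
python3 - <<'E'
from h import *
J=(.554,-.0038,.128)
polys=jigpolys(0)[1:3]+jigpolys(0)[-1:]+[box(-.1,.1,y-.011,y+.011,.062) for y in(-.026,-.076,-.126)]
for n,b in(("side",(230,150,350,260)),("scene",(195,130,375,240))):
    c,im=grab(n,n+"f"); crop(im,*b,4,n+"f1"); crop(draw(im,c,[jig(J,p) for p in polys]),*b,4,n+"f2")
E
```

```text
time: 66.9
tool_pos: [0.4211, -0.0931, 0.2817]
tool_rot: [0.001, 0.998, 0.064, 0.003]
contact_force: [-0.2, -0.3, -0.2]
gripper_width: 0.316
```

View pics/sidef2.png

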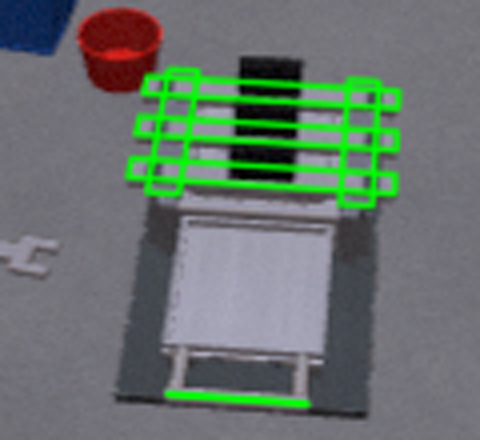

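View pics/sidef1.png

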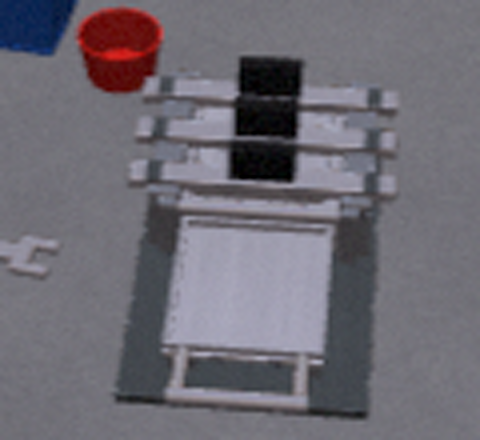

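View pics/scenef1.png

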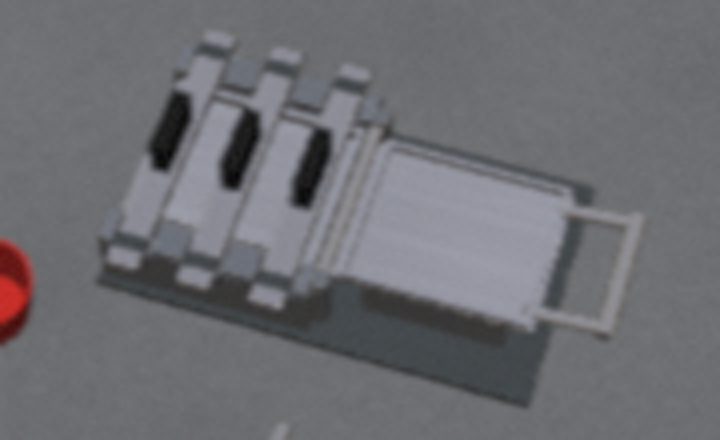

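View pics/scenef.png

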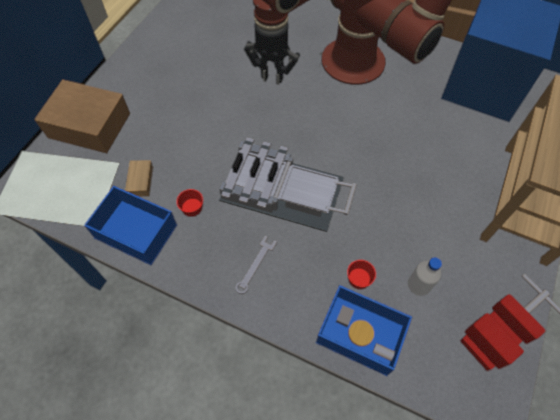

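```bash
python3 - <<'E'
from plant import *
print(job_done(), state()["time"])
E
```

```text
the job is handed in; nothing more can be done
the job is handed in; nothing more can be done
```

The job is done and handed in at about 67 s of the 210 s allowed; no verdict is reported.

- **What I did:** I cleared bar_a and pressed the flipper flat, as it started about 0.28 rad up. I laid the module in it heat sink up, swung it fully over, and the module dropped into the nest. Then I swung the empty flipper back flat. All three bars went into the three notch pairs: bar_a nearest the hinge, the one from the +y side in the middle, the one from the -y side outermost.
- **Last checks, bars:** The wrist and side pictures show all three bars within about 1 pixel (roughly 1 mm) of their centred positions, grips up. Each was pressed down until I felt contact at seat height.
- **Last checks, module and flipper:** Before the bars covered it, the module showed flat and face-down in the nest. The flipper rod lies at its flat position in the final side picture.
- **Last checks, bystanders:** The tubs, bottle, wrench and wooden block look unmoved in the scene picture.
- **Disagreements:** The point network's first fix on the seated bar_a was about 4 mm off lengthwise. The edge overlay showed it centred, so I trusted the overlay. The network also missed the other two bars up close, so I measured those from their visible ends.
- **Forces:** While gripping the rod at its stops, forces reached about 50 N (40 N of it straight up), under the 120 N wrist limit.
- **Disturbances:** I saw no knocked bar and no slackened grip.

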